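# Lock the fork of a tubing rest

### The job

The fork of the tubing rest has flopped over because its locking screw is slack. Turn the rod by its fork until the fork stands upright, so that the flat on the rod faces the screw; then take the big hex key from the wooden stand, seat it fully in the screw's socket and turn it clockwise until the screw is firm on the flat, at about 1 N·m (some 11 N near the free end of the key) and never more than 2 N·m. Leave the key standing in the screw.

Things in the scene. Friction and masses are not known exactly. Their poses are not given: they have to be found in the camera images.
- rest_axis (a point): Tubing rest, bolted to the bench: grey cast foot 130 x 96 mm, column, and a hub 54 mm across, 60 mm long, that carries a level steel rod of 32 mm diameter. This point: on the rod's axis in the middle of the hub, 80 mm above the bench; z up, y along the rod. The rod runs from y = -168 mm (fork end, to the robot's right) to y = +80 mm. The screw's boss tops the hub: 39 mm across, up to z = +32 mm.
- fork_rod (a joint): Angle of rod and fork about the rest's y axis, rad: 0 = fork upright, the rod's flat straight up, facing the screw; positive = fork leaning away from the robot (start 0.55 to 0.9). It turns against a steady 0.25 N·m and stays where left. The flat, 2.5 mm deep and 17 mm wide, runs along the rod. Well off upright the screw jams high on the round; tightening trues a small error only in part.
- fork_top (a point): Point midway between the fork's two dark rollers, at y = -150 mm along the rod from the hub's middle and 74 mm from the rod's axis. The Y-shaped fork is 13 mm thick along the rod; its rollers, 16 mm in diameter and 19 mm long, sit 20 mm to either side of this point, so its outer edges are 28 mm from its middle plane and 82 mm from the rod's axis. z points along the fork.
- screw: Locking screw, upright in the boss, 24 mm in diameter, right-hand two-start thread, 10 mm a turn: clockwise seen from above drives it down. Origin near the rod's axis. At the start it is slack, clear of the round of the rod. It turns freely (0.15 N·m) for 100 to 135 degrees clockwise, then bears on the flat; the torque climbs to 1 N·m in some 40 degrees more. It holds when let go.
- socket_mouth (a point): Centre of the mouth of the screw's hexagon socket, about 40 mm above the rod's axis and 8 mm above the boss at the start; z up. The socket is 13.2 mm across flats and 18 mm deep, its mouth countersunk by 1.6 mm; two of its flats face +y and -y of this point, so the key fits when its x axis lies along this x axis or any multiple of 60 degrees from it.
- socket_floor (a point): Centre of the socket's floor, 18 mm below its mouth; axes as socket_mouth.
- key_stand_top (a point): Wooden key stand, fixed: block 150 x 46 x 42 mm; this point is the middle of its top, 42 mm above the bench, x along its length. The big key's leg stands 27 mm deep in a square hole, 14.4 mm wide, at x = -20 mm; its arm rests near its end on a 21 mm high board at x = +70 mm. Two small keys that do not fit the screw are fixed at x = -52 and -66 mm, up to 43 mm above the top.
- key_grip (a point): Big L-shaped hex key, steel, 12 mm across flats, 0.2 kg. This point: on the axis of its level arm, 14 mm from its upright leg's axis; x along the arm away from the leg, z up. The arm is 12 mm wide and high, sides upright, and reaches from x = -20 to +96 mm; the leg (axis at x = -14 mm) points down and ends 54 mm below the arm's axis; two of its flats face +y, -y. Centre of mass at x = +24 mm.
- key_tip (a point): Middle of the lower end of the big key's leg, its edges chamfered by 1 mm; axes as key_grip. Let go in the socket, the key leans some 0.14 rad to its arm's side.
- key_end (a point): Point on the axis of the big key's arm, 90 mm from the leg's axis and 20 mm short of its free end: a good place to push, where 11 N makes 1 N·m.
There are look-alikes about, which are no part of the job. What is shaped like the part that bears key_grip but turquoise is not meant.

How it is judged:
By the outcome, as a careful person would: the job done as asked, in the order asked, and still so for the second after the job is handed in, with the robot touching nothing.
It also fails if it takes over 72 s, if anything falls off the work surface, if the arm or the gripper's body presses on something with over 40 N, if the wrist force passes 120 N, or if a joint passes its speed limit or range.

### The arm

A 6-joint arm with a two-finger parallel gripper is mounted at the origin on a cart in front of the work surface, level with it; the furniture and walls round the work are solid. World frame = base frame: x ahead of the robot, y to its left, z up, the work surface at z = 0. Lengths are in m, angles in rad, forces in N, time in s.
With the tool pointing down it reaches from about 0.375 to 0.75 m from the base axis. Payload 9 kg.
Tool frame: the origin (TCP) lies on the centre line of the jaws, within the pads' length; the fingertips stand 8 mm ahead of it and the grasp point (between the pads) lies 11 mm behind it; z points along the fingers, y is the direction in which the jaws open and shut (so a half turn about z gives the same grasp; the last joint's range is limited). The gripper opens to 85 mm and grips with 20 to 120 N. Pads are 22 mm wide; open, the fingers measure 114 mm over their backs; the gripper's body (76 mm by 85 mm) begins 54 mm behind the grasp point. The pads swing forward as they close: fully open they stand 13 mm farther back than shut.
Start: joints at [1.032, 0.104, 0.097, 1.564, 0, 1.353], TCP at [0.189, 0.569, 0.239] pointing down, gripper open.
Joint ranges: [-2.99, 2.99], [-0.84, 1.86], [-1.1, 1.16], [-1.84, 2.11], [-1.51, 1.56], [-3.14, 3.14]. Speed limits (rad/s): [2.22, 2.22, 2.57, 3.14, 3.14, 3.14].

### API

Orientations are given as a unit quaternion [w, x, y, z].
In Python, from bench import sense, get_image, job_done gives the robot as it stands.
- The arm moves only by the shell command python3 -m creep 'ROWS' [FORCE]. ROWS is a JSON object of lists of equal length, an entry for each row: "claw": the opening, from 0 (shut) to 1 (fully open); "xyz": the shift along the tool's x, y, z in cm, a list of three; "yaw": the turn about the tool's z in degrees. A call has 1 to 20 rows; each row is the pose to reach, as a shift and turn from the pose measured when the call began, along the tool's axes at that moment; what a row does not reach only later rows make up. A row lasts 1/12 s, in which the tool goes at most 41.7 mm and 7.16 degrees, less where a joint would pass 70% of its speed; a pose out of reach is approached as far as the arm can. A call with a gripper value outside its range is refused whole. The fingers move at their own pace and stop on an object; FORCE is the grip in N (left out, the last holds). Time passes only in rows, so rows that repeat a pose let the fingers close. It gives the time, the measured TCP pose, the force and the opening at its end, in the units of the state.
- sense(): the state, without advancing time (a new reading comes with each control period).
- get_image(name): name is "scene" or "side" or "wrist"; returns a dict with "img" (480x640x3 uint8, red, green, blue), "intrinsics" (3x3 intrinsics, pixels), "dist_coeffs" ([k1, k2, p1, p2, k3] as OpenCV has them; the pictures are not rectified), "T" (4x4, takes a point from camera to world coordinates); the wrist camera has in their place "hand_eye" (4x4, takes a point from camera to tool coordinates, whose origin is the TCP and whose axes are the flange's). Camera axes: x right, y down, z forward; pixel columns grow to the right and rows downward; lengths in m; the calibration is good to about 2 mm. A picture is of the moment at which its call begins: read the wrist's pose just before it. There is no depth.
- job_done(): hands the job in, once; it reports no verdict.
The state is a dict: "time_s": time; "joint_positions": joint angles; "dq": joint speeds; "joint_torque": joint torques, N m; "eef_pos": TCP position; "orientation": TCP orientation; "ft_force": force on the tool from outside, world axes, zero at the start; "ft_torque": the same for the moment, N m; "gripper_width": opening from 0.0 (shut) to 1.0 (fully open).
Only numpy, scipy, OpenCV 4.12 (cv2) and the standard library are available. Lean on these libraries where they do the work, as an engineer would, in place of code of your own. Each camera call takes 0.05 s, during which the arm holds its last target.

## Working session

There is one attempt and no reset: what is moved stays moved. The work goes in short steps, Python scripts to look and compute and a shell command to move; the robot and the scene stay as the last step left them, time stands still between calls to the robot, and variables do not carry over. Pictures are saved under pics/ and viewed, and the job is handed in when it is done.

```bash
ls; mkdir -p pics
cat > h.py <<'E'
import numpy as np, cv2
from bench import sense, get_image
from scipy.spatial.transform import Rotation as R
def rot(q): return R.from_quat([q[1],q[2],q[3],q[0]]).as_matrix()
def snap(name,fn=None):
    s=sense(); d=get_image(name)
    if name=='wrist':
        T=np.eye(4);T[:3,:3]=rot(s['orientation']);T[:3,3]=s['eef_pos'];d['T']=T@np.array(d['hand_eye'])
    if fn: cv2.imwrite('pics/'+fn,cv2.cvtColor(d['img'],cv2.COLOR_RGB2BGR))
    d['T']=np.array(d['T']);d['K']=np.array(d['intrinsics'],float);d['D']=np.array(d['dist_coeffs'],float)
    np.savez('pics/'+(fn or name)+'.npz',img=d['img'],T=d['T'],K=d['K'],D=d['D'])
    return d
def load(fn): return dict(np.load('pics/'+fn+'.npz'))
def ray(d,uv):
    p=cv2.undistortPoints(np.array([[uv]],float),d['K'],d['D'])[0,0]
    v=d['T'][:3,:3]@np.array([p[0],p[1],1]);return d['T'][:3,3],v/np.linalg.norm(v)
def plane(d,uv,z):
    o,v=ray(d,uv);return o+v*(z-o[2])/v[2]
def tri(l):
    A=0;b=0
    for d,uv in l:
        o,v=ray(d,uv);M=np.eye(3)-np.outer(v,v);A=A+M;b=b+M@o
    p=np.linalg.solve(A,b)
    res=[np.linalg.norm((np.eye(3)-np.outer(ray(d,uv)[1],ray(d,uv)[1]))@(p-ray(d,uv)[0])) for d,uv in l]
    return p,res
def proj(d,P):
    Ti=np.linalg.inv(d['T']);return cv2.projectPoints(np.array(P,float).reshape(-1,3),cv2.Rodrigues(Ti[:3,:3])[0],Ti[:3,3],d['K'],d['D'])[0][:,0]
def totool(P):
    s=sense();return rot(s['orientation']).T@(np.array(P)-s['eef_pos'])*100
E
python3 - <<'E'
from h import *
for n in ['scene','side','wrist']:
    d=snap(n,n+'0.png'); print(n,d['T'].round(3).tolist(),d['K'][0,0])
s=sense();print(s); print(rot(s['orientation']).round(3))
E
```

```text
pics
scene [[0.449, -0.496, 0.744, -0.042], [-0.893, -0.242, 0.378, -0.275], [-0.008, -0.834, -0.551, 0.592], [0.0, 0.0, 0.0, 1.0]] 547.4322715355538
side [[-0.934, -0.228, 0.275, 0.363], [-0.357, 0.565, -0.744, 0.71], [0.015, -0.793, -0.609, 0.657], [0.0, 0.0, 0.0, 1.0]] 472.5346447068938
wrist [[0.316, 0.898, 0.306, 0.11], [0.949, -0.298, -0.104, 0.596], [-0.002, 0.323, -0.946, 0.373], [0.0, 0.0, 0.0, 1.0]] 367.12601706882873
{'time_s': 0.15, 'joint_positions': array([ 1.03231588e+00,  1.04552044e-01,  9.66731665e-02,  1.56388391e+00,
       -1.25981187e-05,  1.35307425e+00]), 'dq': array([ 0.00045348,  0.00220621,  0.00121784, -0.00107116, -0.00044598,
        0.00132134]), 'joint_torque': array([ 5.17974157e-03, -5.57357419e+01,  5.04005349e+01,  1.25624245e-02,
       -1.53011028e-04,  1.69943281e-06]), 'eef_pos': array([0.18905829, 0.56919362, 0.23872075]), 'orientation': array([-1.72532892e-04,  1.59692516e-01,  9.87166686e-01, -4.51422291e-04]), 'ft_force': array([ 0.70642982, -0.03905385, -0.08727666]), 'ft_torque': array([-0.00814847,  0.04366566,  0.00304414]), 'gripper_width': 1.0011644529193438}
[[-0.949  0.315 -0.   ]
 [ 0.315  0.949 -0.001]
 [ 0.    -0.001 -1.   ]]
```

View pics/scene0.png

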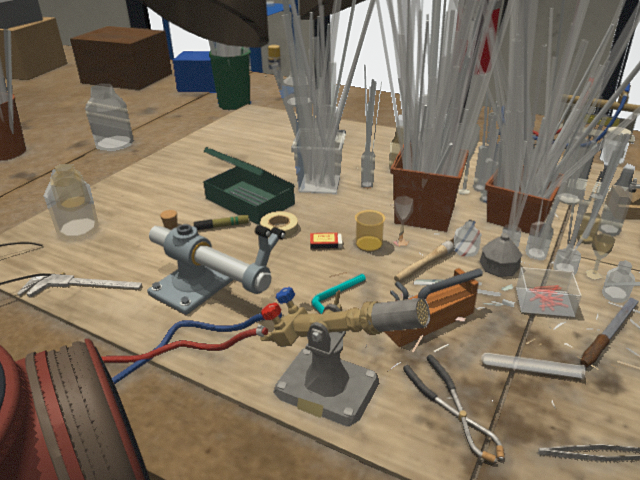

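View pics/side0.png

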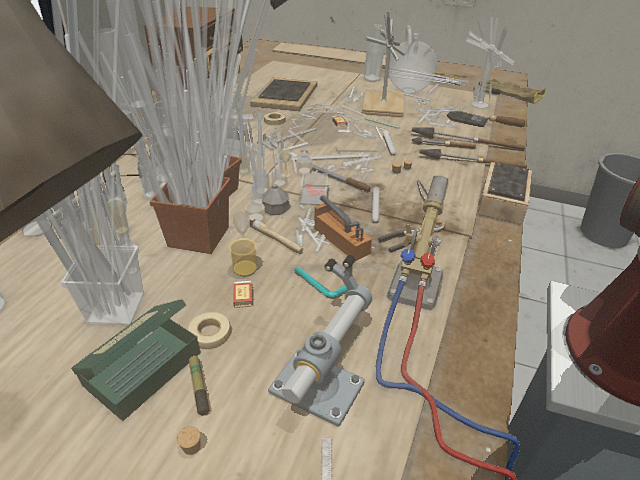

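View pics/wrist0.png

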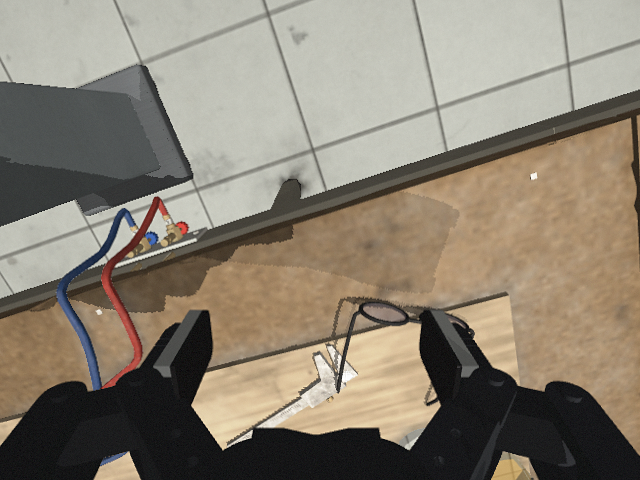

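The scene view shows the rest, with its hub at (185,240) and fork rollers at (262,231)/(277,231). The wooden stand is at (440,310). Things that could be taken for the key:
- the dark L-key arm on the stand, (455,275)
- the turquoise L-key on the bench, (340,290)
- the small fixed keys, around (400,290)

By the description I choose the dark one on the stand, and I'll check it in close crops.

Run:
```python
import cv2
a=cv2.imread('pics/scene0.png');b=cv2.imread('pics/side0.png')
cv2.imwrite('pics/c1.png',cv2.resize(a[240:360,370:520],None,fx=5,fy=5,interpolation=cv2.INTER_CUBIC))
cv2.imwrite('pics/c2.png',cv2.resize(b[180:270,300:430],None,fx=6,fy=6,interpolation=cv2.INTER_CUBIC))
cv2.imwrite('pics/c3.png',cv2.resize(a[200:320,140:300],None,fx=5,fy=5,interpolation=cv2.INTER_CUBIC))
cv2.imwrite('pics/c4.png',cv2.resize(b[240:400,260:390],None,fx=3.7,fy=3.7,interpolation=cv2.INTER_CUBIC))
```

```text
(no output)
```

View pics/c1.png

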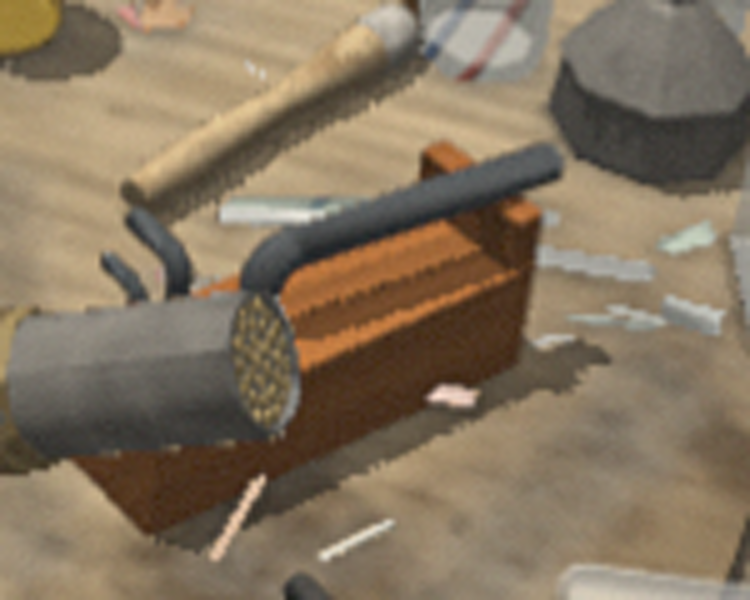

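View pics/c2.png

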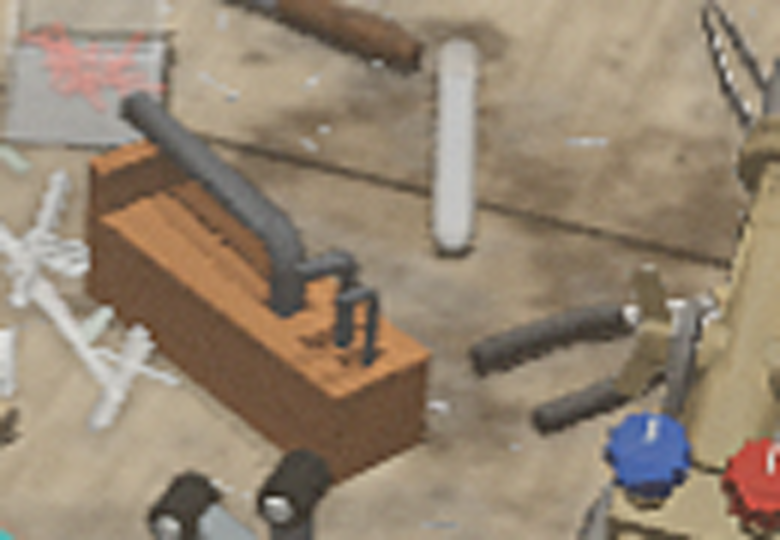

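View pics/c3.png

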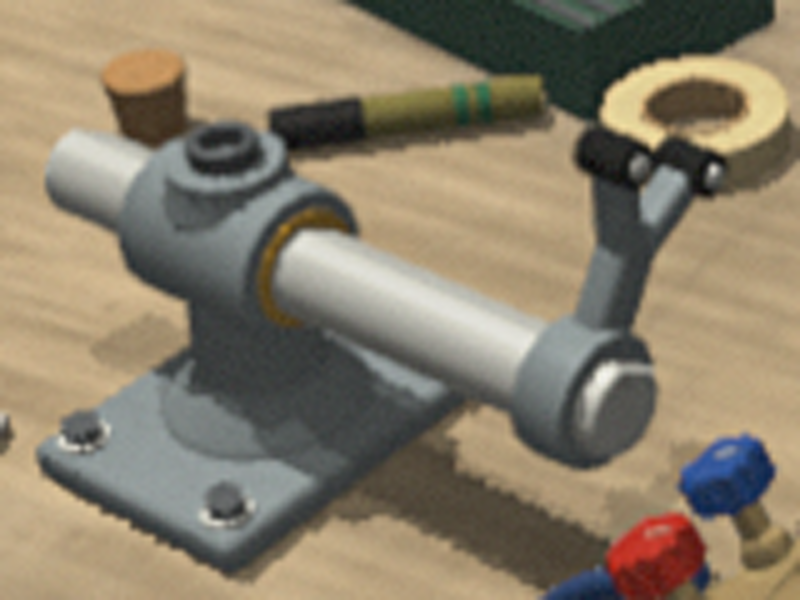

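View pics/c4.png

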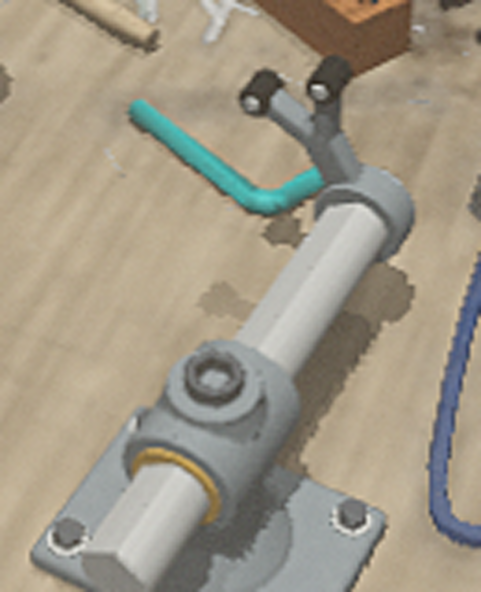

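The crops confirm the dark L-key: leg in the block, bend at scene (424,292), arm end at (479,272), resting on the end board. The two small keys are separate. Next I triangulate the features.

Run:
```python
from h import *
a=load('scene0.png');b=load('side0.png')
for n,p,q in [('keyend',(479,272),(323.3,197.5)),('bend',(423.5,291),(347,220)),('socket',(185,229.4),(318.1,341.4)),
 ('rollnear',(262,231.4),(349.2,261.6)),('rollfar',(278,233),(330.8,264.9))]:
    print(n,*[np.round(x,4) for x in tri([(a,p),(b,q)])])
# sub pixel check: foot corners
for uv in [(148,292),(186,313)]: print(plane(a,uv,0.0))
```

```text
keyend [ 0.6772 -0.1754  0.0703] [0.0013 0.0013]
bend [ 0.5976 -0.1111  0.0678] [0.0005 0.0005]
socket [0.5207 0.2718 0.1153] [0.0006 0.0006]
rollnear [0.5227 0.1217 0.1528] [0.0005 0.0005]
rollfar [0.5568 0.1163 0.1311] [0.001 0.001]
[0.47022975 0.33313079 0.        ]
[0.45624288 0.2392515  0.        ]
```

Run:
```python
from h import *
a=load('scene0.png');b=load('side0.png')
print(totool([.535,.13,.26]))
print('cup',plane(a,(370,240),0),'lamp',tri([(a,(267,30)),(b,(137,130))]))
print('torch',[plane(a,u,.1) for u in [(285,293),(270,312),(420,310)]],'hand_eye',np.round(np.array(get_image('wrist')['hand_eye']),3))
```

```text
[-46.6765084  -30.77425936  -2.10797225]
cup [0.78611173 0.05370989 0.        ] lamp (array([0.78566245, 0.25466518, 0.38658001]), [np.float64(0.011642104280206152), np.float64(0.011642104280206076)])
torch [array([0.46869604, 0.05328216, 0.1       ]), array([0.42459912, 0.05097828, 0.1       ]), array([ 0.51797524, -0.12995749,  0.1       ])] hand_eye [[-0.    -0.946 -0.323  0.083]
 [ 1.    -0.    -0.001  0.001]
 [ 0.001 -0.323  0.946 -0.135]
 [ 0.     0.     0.     1.   ]]
```

```bash
python3 -m creep '{"xyz":[[-46.7,-30.8,-2.1],[-46.7,-30.8,-2.1],[-46.7,-30.8,-2.1],[-46.7,-30.8,-2.1],[-46.7,-30.8,-2.1],[-46.7,-30.8,-2.1],[-46.7,-30.8,-2.1],[-46.7,-30.8,-2.1],[-46.7,-30.8,-2.1],[-46.7,-30.8,-2.1],[-46.7,-30.8,-2.1],[-46.7,-30.8,-2.1],[-46.7,-30.8,-2.1],[-46.7,-30.8,-2.1],[-46.7,-30.8,-2.1],[-46.7,-30.8,-2.1],[-46.7,-30.8,-2.1]],"yaw":[80,80,80,80,80,80,80,80,80,80,80,80,80,80,80,80,80],"claw":[1,1,1,1,1,1,1,1,1,1,1,1,1,1,1,1,1]}' 30
python3 - <<'E'
from h import *
d=snap('wrist','w1.png'); s=sense(); print(s['eef_pos'],rot(s['orientation'])[:,1],s['joint_positions'][5])
E
```

```text
time_s: 1.62
eef_pos: [0.5347, 0.1302, 0.2599]
orientation: [-0.0, 0.757, 0.654, -0.001]
ft_force: [0.3, -0.4, -0.2]
gripper_width: 0.999
[0.53455916 0.13056477 0.26000249] [ 9.89460569e-01 -1.44801305e-01 -6.03195217e-04] 1.7181644858245884
```

View pics/w1.png

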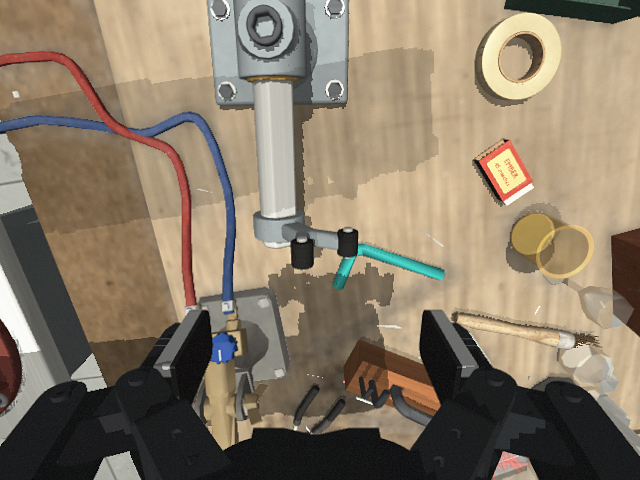

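The wrist view is clear: socket at (264,24), near roller at (302,252), far roller at (347,240), rod between columns 255 and 300, foot bolts at (226,91) and (335,90). Now I refine the rest frame.

Run:
```python
from h import *
a=load('scene0.png');b=load('side0.png');w=load('w1.png')
im=cv2.cvtColor(w['img'],cv2.COLOR_RGB2BGR)
cv2.imwrite('pics/c5.png',cv2.resize(im[0:110,200:360],None,fx=5,fy=5,interpolation=cv2.INTER_CUBIC))
cv2.imwrite('pics/c6.png',cv2.resize(im[190:280,240:370],None,fx=6,fy=6,interpolation=cv2.INTER_CUBIC))
for n,l in [('sock',[(a,(185,229.4)),(b,(318.1,341.4)),(w,(264,24))]),('near',[(a,(262,231.4)),(b,(349.2,261.6)),(w,(302,252))]),('far',[(a,(278,233)),(b,(330.8,264.9)),(w,(347,240))])]:
    print(n,*[np.round(x,4) for x in tri(l)])
print([plane(w,u,.015) for u in [(226,91),(335,90),(221,8),(334,5)]])
```

```text
sock [0.5208 0.2732 0.1158] [0.0015 0.001  0.0017]
near [0.5232 0.1221 0.1525] [0.0004 0.0009 0.0007]
far [0.5571 0.1175 0.1308] [0.0015 0.0012 0.0016]
[array([0.46423177, 0.24600017, 0.015     ]), array([0.56837041, 0.2313537 , 0.015     ]), array([0.47513846, 0.31591685, 0.015     ]), array([0.57688375, 0.30301899, 0.015     ])]
```

View pics/c5.png

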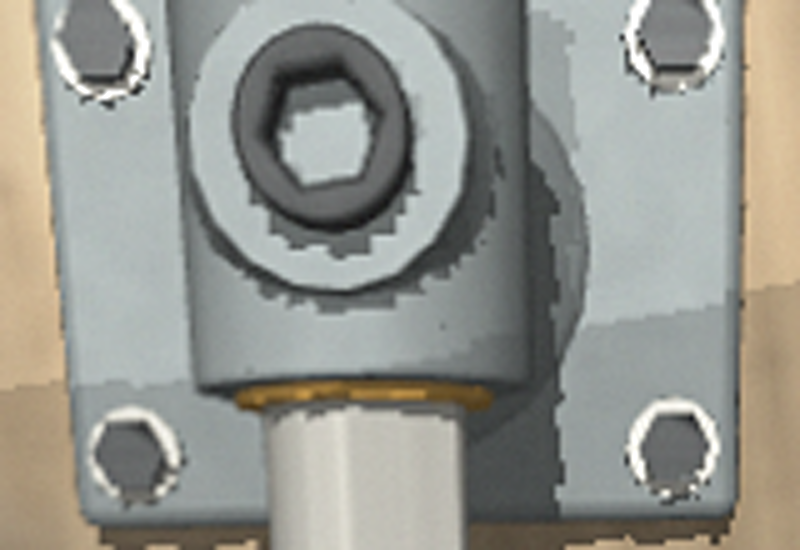

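View pics/c6.png

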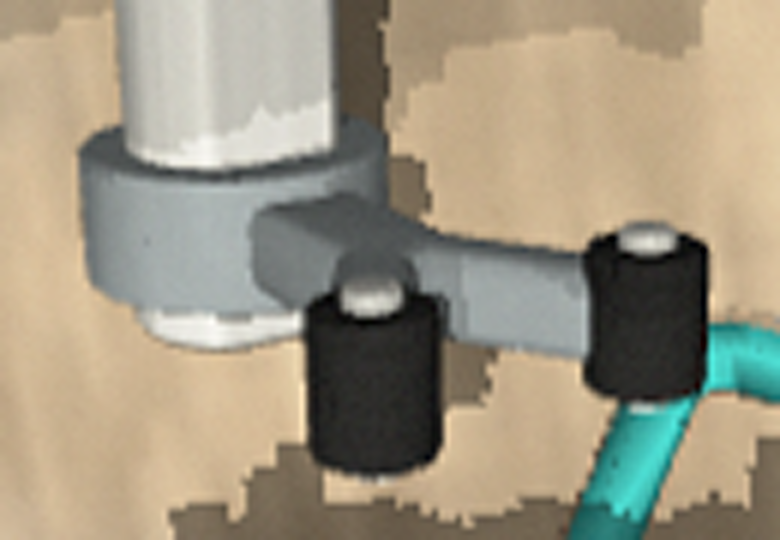

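Run:
```python
from h import *
w=load('w1.png')
p=plane(w,(273.4,104),.082);q=plane(w,(278.9,214),.082);v=p-q
print(p,q,np.degrees(np.arctan2(-v[0],v[1])))
for c in [(-8.3)]:
    t=np.radians(c);X=np.array([np.cos(t),np.sin(t)]);Y=np.array([-np.sin(t),np.cos(t)])
    for n,P in [('sock',(.5208,.2732)),('bolt',(.5212,.2741)),('near',(.5232,.1221)),('far',(.5571,.1175)),('rp',p[:2]),('rq',q[:2])]:
        r=np.array(P)-[.521,.2735];print(n,(r@X).round(4),(r@Y).round(4))
    print('forktop upright',np.array([.521,.2735])-.150*Y, X)
    for dx in (.041,.0):
        print(dx,totool([*(np.array([.521,.2735])-.150*Y+dx*X),.130]))
```

```text
[0.51437832 0.22500379 0.082     ] [0.50259498 0.13450244 0.082     ] -7.418223953780974
sock -0.0002 -0.0003
bolt 0.0001 0.0006
near 0.024 -0.1495
far 0.0582 -0.1492
rp 0.0004 -0.0489
rq 0.0019 -0.1402
forktop upright [0.49934657 0.12507113] [ 0.98952579 -0.1443562 ]
0.041 [-1.04445976  0.70324228 13.00040378]
0.0 [-1.04630282 -3.39675655 13.0028779 ]
```

```bash
python3 -m creep '{"xyz":[[-1.1,0.7,3],[-1.1,0.7,6],[-1.1,0.7,9],[-1.1,0.7,11],[-1.1,0.7,12.5],[-1.1,0.7,13.7],[-1.1,0.7,13.7],[-1.1,0.7,13.7]]}'
python3 - <<'E'
from h import *
snap('scene','s2.png');snap('wrist','w2.png')
E
```

```text
invalid input at $: expected keys claw, xyz, yaw
```

View pics/s2.png

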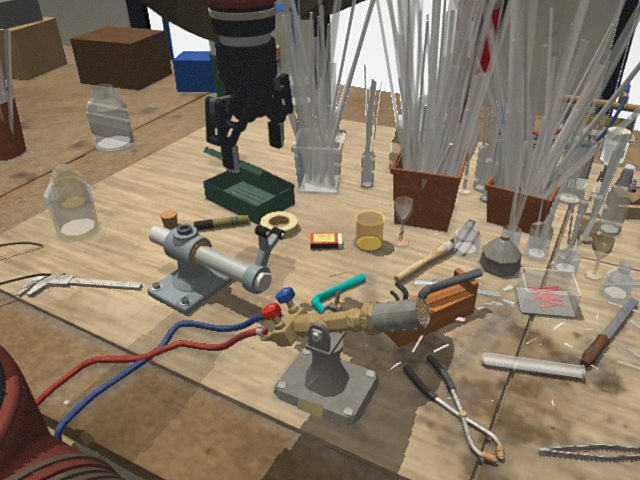

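View pics/w2.png

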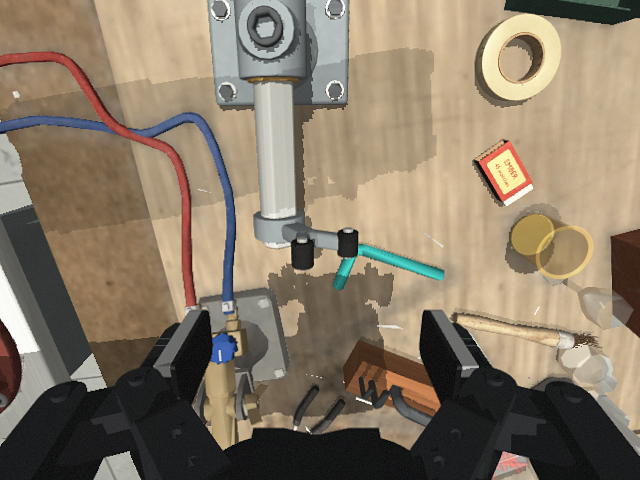

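That call was refused because all three keys are needed, so nothing moved. I resend it complete.

```bash
python3 -m creep '{"xyz":[[-1.1,0.7,3],[-1.1,0.7,6],[-1.1,0.7,9],[-1.1,0.7,11],[-1.1,0.7,12.5],[-1.1,0.7,13.7],[-1.1,0.7,13.7],[-1.1,0.7,13.7]],"yaw":[0,0,0,0,0,0,0,0],"claw":[1,1,1,1,1,1,1,1]}'
python3 - <<'E'
from h import *
snap('scene','s3.png');snap('wrist','w3.png')
E
```

```text
time_s: 2.43
eef_pos: [0.5395, 0.1193, 0.1233]
orientation: [0.0, 0.756, 0.654, -0.0]
ft_force: [-0.2, 0.3, 0.8]
gripper_width: 0.997
```

View pics/s3.png

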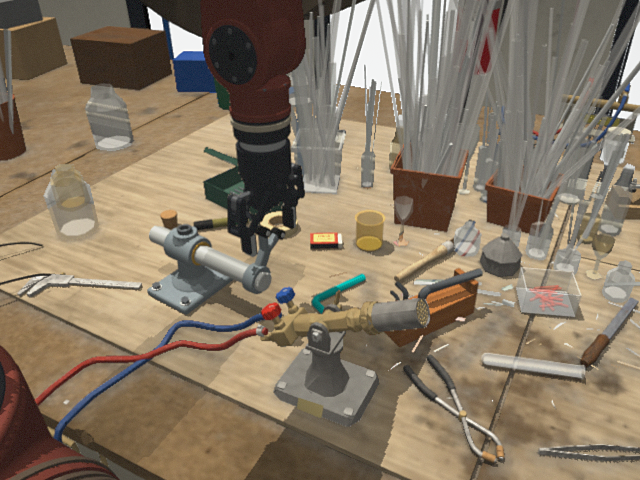

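View pics/w3.png

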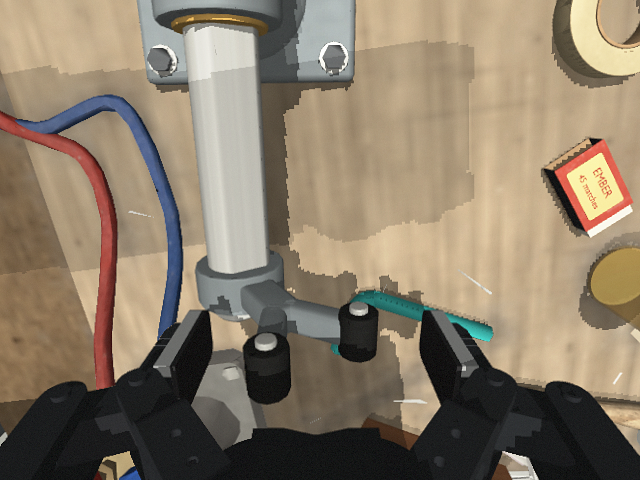

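```bash
python3 -m creep '{"xyz":[[0,-0.8,0],[0,-1.6,0],[0,-2.2,0],[0,-2.8,0],[0,-3.4,-0.6],[0,-3.9,-1.4],[0,-3.9,-2.0],[0,-3.9,-2.0],[0,-3.9,-2.0]],"yaw":[0,0,0,0,0,0,0,0,0],"claw":[1,1,1,1,1,1,1,1,1]}'
python3 - <<'E'
from h import *
snap('wrist','w4.png')
E
```

```text
time_s: 3.28
eef_pos: [0.5023, 0.1247, 0.1452]
orientation: [0.001, 0.756, 0.654, 0.001]
ft_force: [3.4, 0.6, 5.7]
gripper_width: 1.002
```

View pics/w4.png

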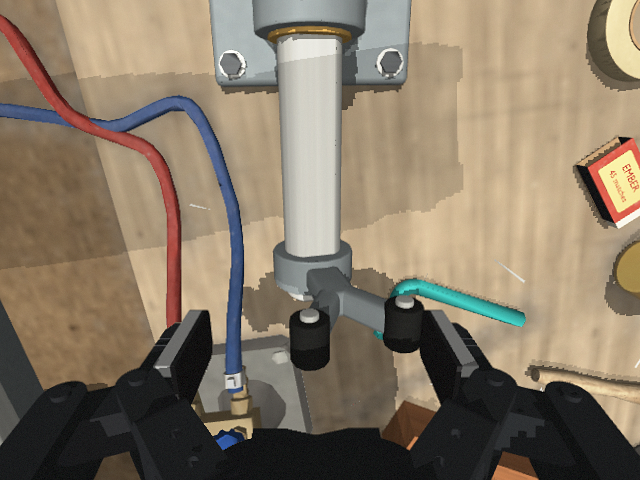

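```bash
python3 -m creep '{"xyz":[[0,-0.2,0.1],[0,-0.2,0.1],[0,-0.2,0.1],[0,-0.2,0.1],[0,-0.2,0.1],[0,-0.2,0.1],[0,-0.2,0.1],[0,-0.2,0.1],[0,-0.2,0.1],[0,-0.2,0.1]],"yaw":[0,0,0,0,0,0,0,0,0,0],"claw":[0.85,0.75,0.65,0.6,0.55,0.5,0.5,0.5,0.5,0.5]}' 50
python3 - <<'E'
from h import *
snap('wrist','w5.png');snap('scene','s5.png');snap('side','d5.png')
E
```

```text
time_s: 4.17
eef_pos: [0.5137, 0.1231, 0.1557]
orientation: [0.013, 0.757, 0.654, 0.012]
ft_force: [27.1, -5.7, 44.6]
gripper_width: 0.592
```

View pics/w5.png

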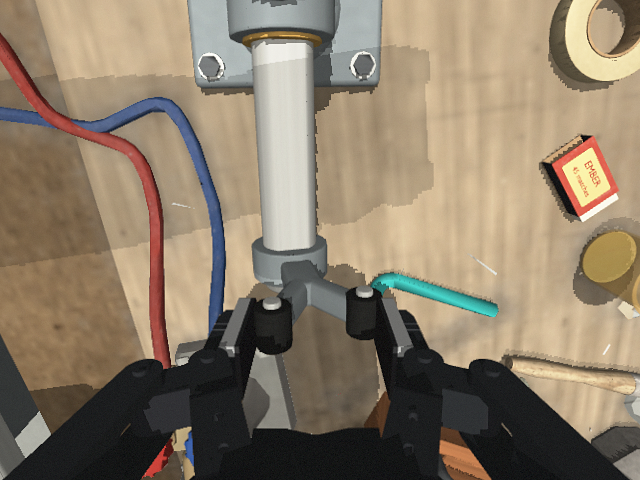

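View pics/d5.png

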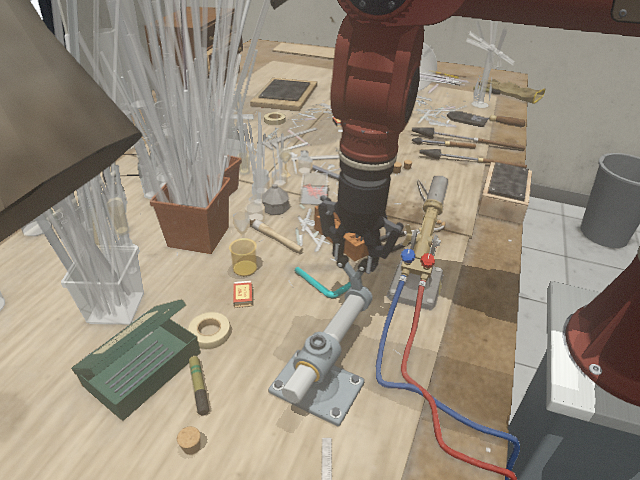

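The fork is still leaning. The squeeze loaded the compliant arm to about 50 N. I open to relieve it, then drag with one finger instead.

```bash
python3 -m creep '{"xyz":[[0,0,0],[0,0,0],[0,0,0],[0,0,0]],"yaw":[0,0,0,0],"claw":[0.75,0.75,0.75,0.75]}' 20
python3 - <<'E'
from h import *
s=sense();print(s['orientation'],s['eef_pos'],s['gripper_width'],s['ft_force'])
print(totool([.5006,.1249,.144]))
snap('wrist','w6.png')
E
```

```text
time_s: 4.65
eef_pos: [0.512, 0.1233, 0.1536]
orientation: [0.012, 0.757, 0.654, 0.011]
ft_force: [0.0, -0.5, -0.4]
gripper_width: 0.748
[0.01165737 0.75666796 0.65360707 0.01074726] [0.51202371 0.12326664 0.15363661] 0.7475805026350485 [ 0.01581055 -0.50079211 -0.36033356]
[-0.00544803 -1.18393936  0.92660199]
```

View pics/w6.png

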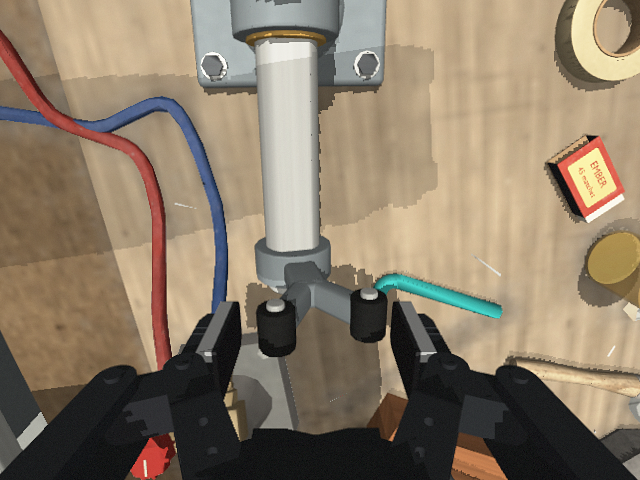

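```bash
python3 -m creep '{"xyz":[[0,0,0.5],[0,-0.4,0.9],[0,-0.8,0.9],[0,-1.2,0.9],[0,-1.4,0.9],[0,-1.5,0.9],[0,-1.5,0.9],[0,-1.5,0.9],[0,-1.2,0.9],[0,-1.2,0.9]],"yaw":[0,0,0,0,0,0,0,0,0,0],"claw":[0.75,0.75,0.75,0.75,0.75,0.75,0.75,0.75,0.75,0.75]}' 20
python3 - <<'E'
from h import *
s=sense();print(rot(s['orientation'])[:,2]);snap('wrist','w7.png')
E
```

```text
time_s: 5.53
eef_pos: [0.4998, 0.125, 0.1433]
orientation: [0.011, 0.757, 0.654, 0.01]
ft_force: [-0.9, -0.5, -1.0]
gripper_width: 0.749
[ 0.02909194 -0.00350215 -0.9995706 ]
```

View pics/w7.png

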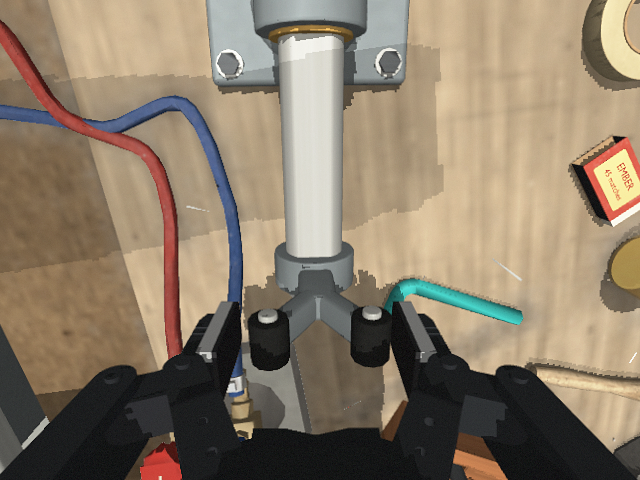

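Run:
```python
from h import *
w=load('w7.png');im=cv2.cvtColor(w['img'],cv2.COLOR_RGB2BGR)
cv2.imwrite('pics/c7.png',cv2.resize(im[230:380,225:425],None,fx=4,fy=4,interpolation=cv2.INTER_CUBIC))
```

```text
(no output)
```

View pics/c7.png

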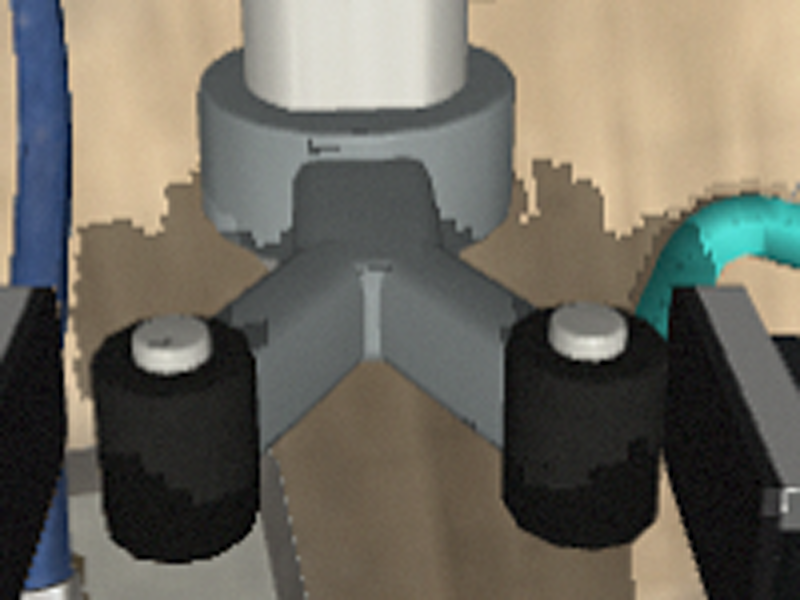

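Run:
```python
from h import *
w=load('w7.png')
for c in (-7.4,-7.8,-8.3):
    t=np.radians(c);X=np.array([np.cos(t),np.sin(t),0]);Y=np.array([-np.sin(t),np.cos(t),0]);O=np.array([.521,.2735,.08])
    P=[]
    for uv in [(268,313.75),(372,311.25)]:
        o,v=ray(w,uv);s=((-.1385)-(o-O)@Y)/(v@Y);p=o+v*s-O;P.append([p@X,p[2]])
    P=np.array(P);m=P.mean(0);d=P[1]-P[0];print(c,P.round(4),'th centre',np.arctan2(*m),'th line',np.arctan2(-d[1],d[0]), 'len',np.hypot(*m))
```

```text
-7.4 [[-0.0202  0.0737]
 [ 0.0197  0.0742]] th centre -0.0036118617586285732 th line -0.012166069139099374 len 0.07397891393853856
-7.8 [[-0.0192  0.074 ]
 [ 0.0207  0.074 ]] th centre 0.009978950590524826 th line -0.00023609847842254354 len 0.07397954380337245
-8.3 [[-0.018   0.0742]
 [ 0.022   0.0737]] th centre 0.02698005396056104 th line 0.014676009473204717 len 0.07398204569084542
```

Using the pin caps at (268,313.8) and (372,311.3), the fork reads upright within about 0.015 rad. I withdraw upward, then look at the socket from above.

```bash
python3 - <<'E'
from h import *
print(totool([.5,.125,.23]),totool([.521,.2735,.23]))
E
python3 -m creep '{"xyz":[[0,-0.1,0],[0,-0.1,0],[0,0.1,-2],[0,0.2,-4],[0,0.3,-8],[5,0.3,-8.6],[9,0.3,-8.6],[13,0.3,-8.6],[15,0.3,-8.6],[15,0.3,-8.6],[15,0.3,-8.6],[15,0.3,-8.6]],"yaw":[0,0,0,0,0,0,0,0,0,0,0,0],"claw":[0.85,0.95,1,1,1,1,1,1,1,1,1,1]}' 20
python3 - <<'E'
from h import *
s=sense();print(rot(s['orientation'])[:,2]);d=snap('wrist','w8.png')
print(proj(d,[.521,.2735,.12]))
E
```

```text
[ 7.84680820e-03  2.82545999e-01 -8.66878930e+00] [15.00537958  0.20238147 -8.65960078]
time_s: 6.58
eef_pos: [0.5217, 0.273, 0.2291]
orientation: [0.011, 0.757, 0.654, 0.009]
ft_force: [0.2, -0.5, -0.3]
gripper_width: 0.998
[ 0.02812804 -0.00399571 -0.99959634]
[[310.08160951 238.63751242]]
```

View pics/w8.png

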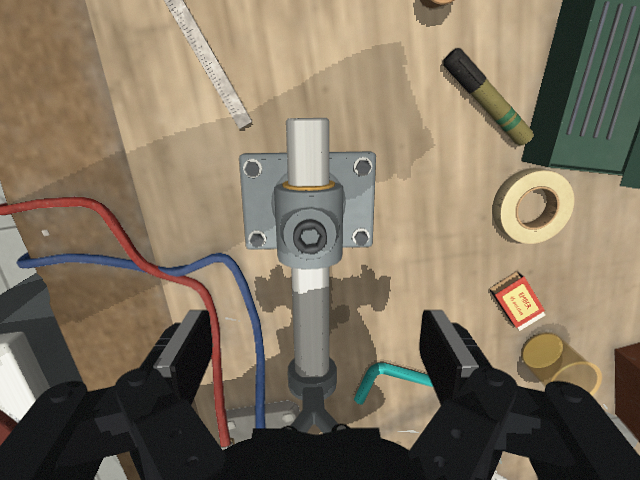

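Run:
```python
from h import *
w=load('w8.png');im=cv2.cvtColor(w['img'],cv2.COLOR_RGB2BGR)
cv2.imwrite('pics/c8.png',cv2.resize(im[205:270,275:345],None,fx=9,fy=9,interpolation=cv2.INTER_CUBIC))
```

```text
(no output)
```

View pics/c8.png

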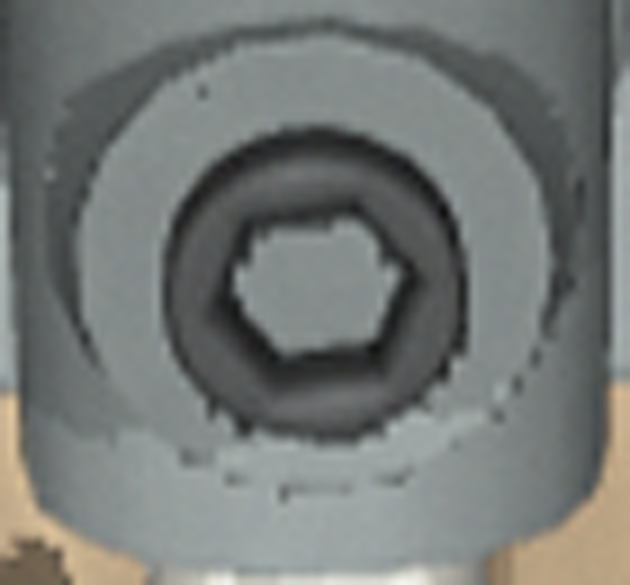

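Run:
```python
from h import *
w=load('w8.png');w1=load('w1.png')
def hexa(d,V,z):
    P=np.array([plane(d,v,z)[:2] for v in V]);c=P.mean(0)
    e=np.roll(P,-1,0)-P;an=np.degrees(np.arctan2(e[:,1],e[:,0]));L=np.hypot(*e.T)
    va=np.degrees(np.arctan2(*(P-c).T[::-1]));
    f=lambda a,off:np.degrees(np.angle(np.mean(np.exp(6j*np.radians(a-off)))))/6
    print('c',c.round(4),'edges',an.round(1),'L',(L*1000).round(1),'edge mod60',f(an,0),'vert',f(va,0))
hexa(w,[(275+x/9,205+y/9) for x,y in [(248,217),(358,205),(412,272),(380,365),(275,385),(215,300)]],.118)
hexa(w1,[(200+x/5,y/5) for x,y in [(288,80),(345,67),(382,108),(364,178),(303,188),(268,140)]],.118)
g=cv2.cvtColor(w['img'],cv2.COLOR_RGB2GRAY)
m=(g<85).astype(np.uint8);m[:205]=0;m[270:]=0;m[:,:275]=0;m[:,345:]=0
n,l,st,ce=cv2.connectedComponentsWithStats(m);print(st[1:],ce[1:])
print('circle c',plane(w,(310.1,236.3),.12))
```

```text
c [0.521  0.2738] edges [  -2.4  -61.  -116.3 -177.5  114.6   60.2] L [8.6 7.  8.1 8.5 8.5 7.3] edge mod60 -0.35821015766093683 vert -0.4093577526831624
c [0.5215 0.2735] edges [   2.8  -54.1 -116.1  179.8  118.9   58.7] L [7.8 6.8 8.8 8.4 7.3 7.8] edge mod60 1.6447807794110776 vert 1.5535064086135388
[[275 205   3  27  48]
 [326 205  17  39 172]
 [311 207   1   1   1]
 [300 209   1   1   1]
 [304 208   3   1   3]
 [314 208   2   1   2]
 [318 209   2   1   2]
 [296 211   1   1   1]
 [322 210   2   2   2]
 [294 212   1   1   1]
 [280 216  11  28  71]
 [293 219  34  35 499]
 [281 220   1   1   1]
 [277 233   1   1   1]
 [277 235   1   1   1]
 [277 238   1   1   1]
 [323 239   1   1   1]
 [277 240   1   2   2]
 [277 243   1   6   6]
 [341 245   1  12  12]
 [340 258   1   1   1]] [[275.91666667 217.125     ]
 [337.90116279 224.29651163]
 [311.         207.        ]
 [300.         209.        ]
 [305.         208.        ]
 [314.5        208.        ]
 [318.5        209.        ]
 [296.         211.        ]
 [322.5        210.5       ]
 [294.         212.        ]
 [282.6056338  229.05633803]
 [309.49699399 235.5490982 ]
 [281.         220.        ]
 [277.         233.        ]
 [277.         235.        ]
 [277.         238.        ]
 [323.         239.        ]
 [277.         240.5       ]
 [277.         245.5       ]
 [341.         250.5       ]
 [340.         258.        ]]
circle c [0.52127241 0.27520809 0.12      ]
```

The socket centre is at (0.5212, 0.2740) with hexagon edges at about +0.5° (mod 60). I plan to seat the key with its arm at heading about 120°, then sweep clockwise to roughly -50°. Now I go over the key.

Run:
```python
from h import *
print(totool([.62,-.13,.23]))
```

```text
[-38.39367149  15.57856503   0.36327044]
```

```bash
python3 -m creep '{"xyz":[[-38.4,15.6,0.3],[-38.4,15.6,0.3],[-38.4,15.6,0.3],[-38.4,15.6,0.3],[-38.4,15.6,0.3],[-38.4,15.6,0.3],[-38.4,15.6,0.3],[-38.4,15.6,0.3],[-38.4,15.6,0.3],[-38.4,15.6,0.3],[-38.4,15.6,0.3],[-38.4,15.6,0.3],[-38.4,15.6,0.3],[-38.4,15.6,0.3]],"yaw":[-59,-59,-59,-59,-59,-59,-59,-59,-59,-59,-59,-59,-59,-59],"claw":[1,1,1,1,1,1,1,1,1,1,1,1,1,1]}' 20
python3 - <<'E'
from h import *
s=sense();print(rot(s['orientation'])[:,1:],s['joint_positions'][5]);d=snap('wrist','w9.png')
E
```

```text
time_s: 7.8
eef_pos: [0.6196, -0.1303, 0.2308]
orientation: [0.014, 0.337, 0.941, 0.003]
ft_force: [-0.3, 1.1, 0.3]
gripper_width: 0.999
[[ 0.63520927  0.02827618]
 [ 0.7721907  -0.0035977 ]
 [ 0.01518935 -0.99959367]] 0.27131063501335656
```

View pics/w9.png

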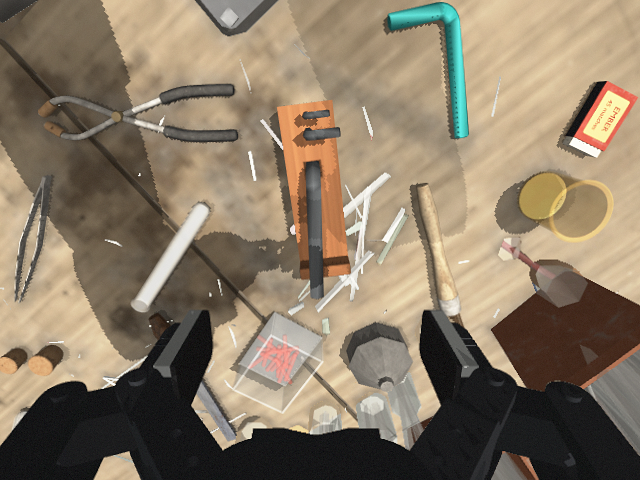

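The wrist view shows the key arm from (312,163) at the leg end to (317,297) at the free end, on the orange stand. The small keys are at (315,113) and (322,132).

Run:
```python
from h import *
w=load('w9.png');hsv=cv2.cvtColor(w['img'],cv2.COLOR_RGB2HSV)
m=((hsv[...,2]<110)&(hsv[...,1]<90)).astype(np.uint8)
pts=[];
for r in range(180,292,8):
    c=np.where(m[r,295:335])[0]+295
    if len(c): 
        p=plane(w,((c.min()+c.max())/2,r),.075);pts.append(p[:2]);
    print(r,c.min(),c.max(),len(c),end=' | ')
pts=np.array(pts);vx,vy,x0,y0=cv2.fitLine(pts.astype(np.float32),cv2.DIST_HUBER,0,1e-4,1e-4).ravel()
print('\nheading',np.degrees(np.arctan2(vy,vx)),x0,y0)
print('leg end',plane(w,(311,161),.075),'arm end',plane(w,(317,298),.072))
im=cv2.cvtColor(w['img'],cv2.COLOR_RGB2BGR)
cv2.imwrite('pics/c9.png',cv2.resize(im[95:305,265:365],None,fx=2.8,fy=2.8,interpolation=cv2.INTER_CUBIC))
```

```text
180 306 319 10 | 188 306 320 10 | 196 307 314 8 | 204 307 320 14 | 212 307 320 14 | 220 307 321 15 | 228 308 321 14 | 236 295 321 15 | 244 295 321 10 | 252 309 321 13 | 260 309 322 14 | 268 299 322 15 | 276 295 322 18 | 284 310 322 13 | 
heading -39.540016 0.6311759 -0.13904049
leg end [ 0.58485322 -0.10257533  0.075     ] arm end [ 0.68253192 -0.17666611  0.072     ]
```

View pics/c9.png

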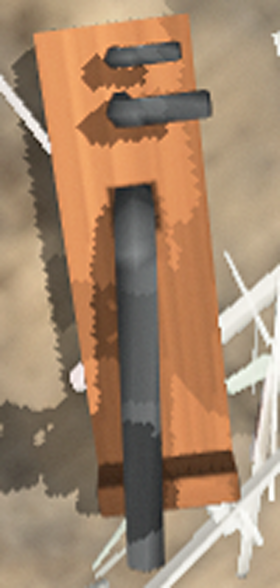

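Run:
```python
from h import *
w=load('w9.png');a=load('scene0.png');b=load('side0.png')
P=np.array([plane(w,u,.074)[:2] for u in [(313.5,204),(314,212),(314,220),(314.5,228),(315,252),(315.5,260),(316,284)]])
vx,vy,x0,y0=cv2.fitLine(P.astype(np.float32),cv2.DIST_L2,0,1e-4,1e-4).ravel()
u=np.array([vx,vy]);print('head',np.degrees(np.arctan2(vy,vx)))
e=plane(w,(316.5,295),.072)[:2]
L=np.array([x0,y0])+u*((e-[x0,y0])@u-.110)
print('leg',L,'end',e, 'bend top',plane(w,(312,165),.072)[:2],(plane(w,(312,165),.072)[:2]-L)@u)
hole=plane(w,(312,161.5),.042)[:2];print('hole back edge rel leg',(hole-L)@u)
for k in (.034,.0375): 
  g=L+u*k; print(k,g,totool([*g,.10]),totool([*g,.060]))
s=sense();Y=rot(s['orientation'])[:,1];print('jaw head',np.degrees(np.arctan2(Y[1],Y[0])))
```

```text
head -37.868183
leg [ 0.59299426 -0.1076106 ] end [ 0.67988055 -0.17507007] bend top [ 0.5881056  -0.10423997] -0.00592828479674473
hole back edge rel leg -0.004206171035320527
0.034 [ 0.61983472 -0.12848139] [ 0.38594168 -0.09858081 13.08434965] [ 0.48348748 -0.15952076 17.0826957 ]
0.0375 [ 0.62259771 -0.13062986] [ 0.03617081 -0.08935424 13.09302347] [ 0.13371661 -0.15029419 17.09136952]
jaw head 50.62105920579615
```

```bash
python3 -m creep '{"xyz":[[0.4,-0.1,4],[0.4,-0.1,8],[0.4,-0.1,11],[0.4,-0.1,13],[0.5,-0.1,15],[0.5,-0.2,16.3],[0.5,-0.2,17.1],[0.5,-0.2,17.1],[0.5,-0.2,17.1]],"yaw":[-1.5,-1.5,-1.5,-1.5,-1.5,-1.5,-1.5,-1.5,-1.5],"claw":[1,1,1,0.9,0.8,0.6,0.6,0.6,0.6]}' 80
python3 - <<'E'
from h import *
d=snap('wrist','w10.png')
s=sense();Y=rot(s['orientation'])[:,1];print('jaw head',np.degrees(np.arctan2(Y[1],Y[0])),totool([.6198,-.1285,.06]))
E
```

```text
time_s: 8.6
eef_pos: [0.6197, -0.1285, 0.0606]
orientation: [0.014, 0.324, 0.946, 0.003]
ft_force: [-0.7, -0.4, -0.5]
gripper_width: 0.598
jaw head 52.1409325730743 [ 0.04973473 -0.00509028  0.12630116]
```

View pics/w10.png

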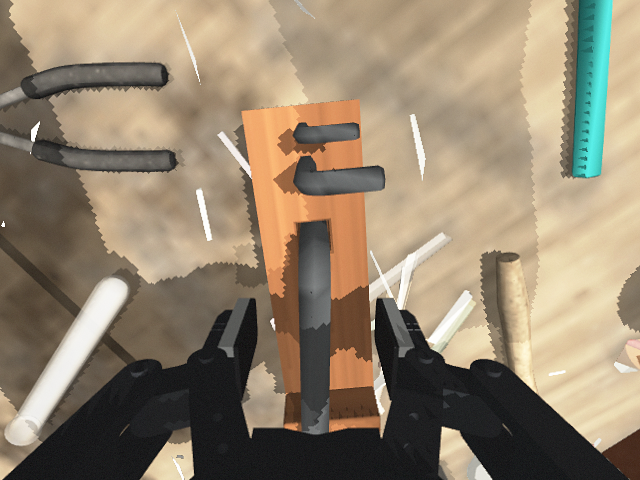

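The key arm at column 315 sits centred between the fingers (257 and 378). I close on it.

```bash
python3 -m creep '{"xyz":[[0,0,0.1],[0,0,0.1],[0,0,0.1],[0,0,0.1],[0,0,0.1],[0,0,0.1],[0,0,0.1],[0,0,0.1]],"yaw":[0,0,0,0,0,0,0,0],"claw":[0.4,0.2,0.1,0,0,0,0,0]}' 80
python3 -m creep '{"xyz":[[0,0,-0.5],[0,0,-1.5],[0,0,-2.5],[0,0,-4],[0,0,-7],[0,0,-10],[0,0,-13],[0,0,-13],[0,0,-13]],"yaw":[0,0,0,0,0,0,0,0,0],"claw":[0,0,0,0,0,0,0,0,0]}'
python3 - <<'E'
from h import *
d=snap('wrist','w11.png');snap('side','d11.png');snap('scene','s11.png')
s=sense();print(rot(s['orientation']).round(4),s['joint_positions'])
E
```

```text
time_s: 9.32
eef_pos: [0.6207, -0.1292, 0.0613]
orientation: [0.016, 0.325, 0.946, 0.003]
ft_force: [-0.8, -0.2, 6.4]
gripper_width: 0.12
time_s: 10.07
eef_pos: [0.6177, -0.1288, 0.1944]
orientation: [0.018, 0.324, 0.946, 0.003]
ft_force: [-0.6, 0.0, -2.2]
gripper_width: 0.12
[[-0.789   0.6137  0.0293]
 [ 0.6139  0.7894 -0.0043]
 [-0.0257  0.0146 -0.9996]] [-0.41642929  0.15012617  0.05702817  1.44919454  0.0079112   0.2447202 ]
```

View pics/w11.png

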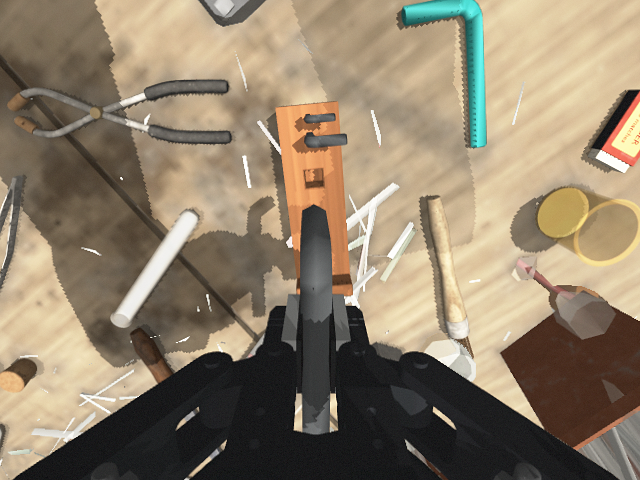

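View pics/s11.png

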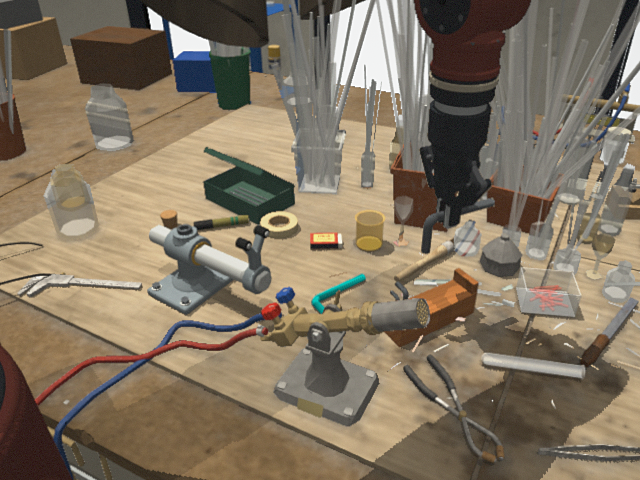

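```bash
python3 - <<'E'
import cv2,numpy as np
A=[cv2.imread('pics/'+n) for n in ('s11.png','d11.png','w11.png')]
c=[A[0][190:270,400:500],A[1][140:240,310:410],A[2][190:330,265:365]]
c=[cv2.resize(x,(390,int(390*x.shape[0]/x.shape[1])),interpolation=cv2.INTER_CUBIC) for x in c]
H=max(x.shape[0] for x in c);print([x.shape for x in c])
cv2.imwrite('pics/c11.png',np.hstack([cv2.copyMakeBorder(x,0,H-x.shape[0],0,0,cv2.BORDER_CONSTANT) for x in c])[:, :1170])
E
python3 -c "
import cv2
a=cv2.imread('pics/c11.png');cv2.imwrite('pics/c11.png',cv2.resize(a,None,fx=0.68,fy=0.68))"
```

```text
[(312, 390, 3), (390, 390, 3), (546, 390, 3)]
```

View pics/c11.png

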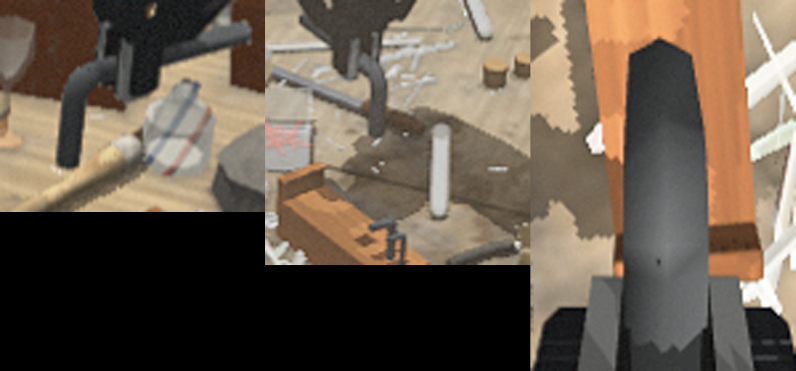

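Run:
```python
from h import *
a=load('s11.png');b=load('d11.png');w=load('w11.png')
for l in ([(a,(425.6,249.9)),(b,(351.5,188.6)),(w,(314,220))],[(a,(425.6,249.9)),(b,(351.5,188.6))]):
    p,r=tri(l);print(p.round(4),np.round(r,4),'tool',totool(p).round(2))
s=sense();M=rot(s['orientation']);
t=M@np.array([.0351,0,.046])+s['eef_pos'];print('nominal',t,[proj(x,t).round(1) for x in (a,b,w)])
```

```text
[ 0.5924 -0.1097  0.1483] [0.0015 0.0011 0.0016] tool [ 3.1  -0.05  4.09]
[ 0.5911 -0.1097  0.1485] [0.0009 0.0009] tool [ 3.2  -0.13  4.06]
nominal [ 0.58957218 -0.10680403  0.14303764] [array([[423.3, 252.6]]), array([[351.8, 192. ]]), array([[313. , 207.2]])]
```

Run:
```python
import cv2,numpy as np
A=[cv2.imread('pics/'+n) for n in ('s11.png','d11.png')]
c=[A[0][195:257,410:460],A[1][150:195,335:371]]
c=[cv2.resize(x,None,fx=9,fy=9,interpolation=cv2.INTER_CUBIC) for x in c]
H=max(x.shape[0] for x in c);print([x.shape for x in c])
cv2.imwrite('pics/c12.png',np.hstack([cv2.copyMakeBorder(x,0,H-x.shape[0],0,0,cv2.BORDER_CONSTANT) for x in c]))
```

```text
[(558, 450, 3), (405, 324, 3)]
```

View pics/c12.png

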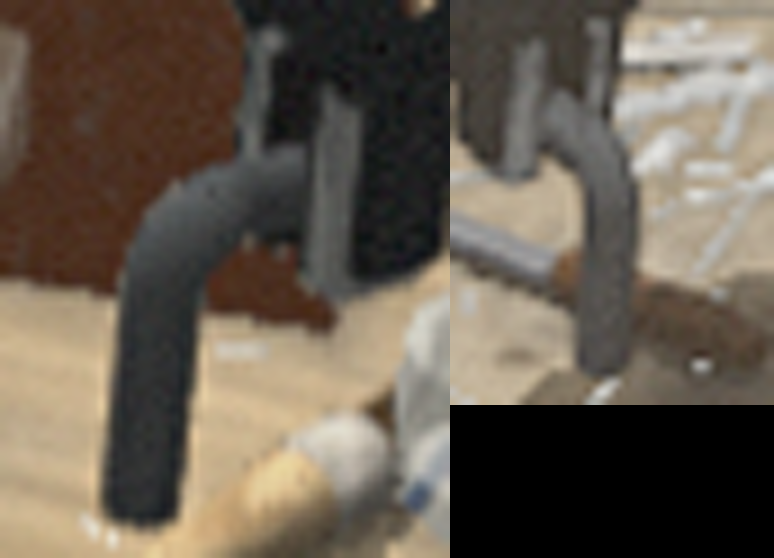

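Run:
```python
from h import *
a=load('s11.png');b=load('d11.png')
f=lambda o,p:(o[0]+p[0]/9,o[1]+p[1]/9)
A=[f((410,195),p) for p in [(160,300),(141.5,500)]];B=[f((335,150),p) for p in [(161,220),(154,350)]]
na=np.cross(ray(a,A[0])[1],ray(a,A[1])[1]);nb=np.cross(ray(b,B[0])[1],ray(b,B[1])[1])
d=np.cross(na,nb);d/=np.linalg.norm(d);d*=np.sign(d[2]);print('leg up dir',d.round(3),'vs tool',(rot(sense()['orientation']).T@d).round(3))
print(tri([(a,(425.6,250.4)),(b,(351.9,189.4))]),totool(tri([(a,(425.6,250.4)),(b,(351.9,189.4))])[0]))
```

```text
leg up dir [0.007 0.017 1.   ] vs tool [-0.021  0.033 -0.999]
(array([ 0.59043469, -0.10964353,  0.14740875]), [np.float64(0.0002529049728937381), np.float64(0.0002529049728938316)]) [ 3.2563903  -0.16484     4.16682381]
```

The leg hangs vertical, with the tip at about (-27.5, +20.4, -46.5) mm from the TCP in world axes. The tool itself carries a 1.7° tilt from the earlier load, so I check whether it changes in a short move.

```bash
cat > o.py <<'E'
from h import *
s=sense();M=rot(s['orientation']);print('z',M[:,2].round(4),'yhead',np.degrees(np.arctan2(M[1,1],M[0,1])).round(2),s['eef_pos'].round(4),'q6',s['joint_positions'][5].round(3),'dq',np.abs(s['dq']).max().round(3),'F',s['ft_force'].round(1),'T',s['ft_torque'].round(2))
E
python3 o.py
python3 -m creep '{"xyz":[[-3,0,-2]],"yaw":[0],"claw":[0]}' >/dev/null; python3 o.py
python3 -m creep '{"xyz":[[0,0,-3]],"yaw":[0],"claw":[0]}'>/dev/null; python3 o.py
python3 -m creep '{"xyz":[[4,0,0]],"yaw":[0],"claw":[0]}' >/dev/null;python3 o.py
```

```text
z [ 0.0293 -0.0043 -0.9996] yhead 52.14 [ 0.6159 -0.1282  0.1899] q6 0.245 dq 0.01 F [ 0.1  1.  -2.1] T [ 0.05  0.03 -0.03]
z [ 0.0109  0.0048 -0.9999] yhead 52.25 [ 0.6313 -0.1411  0.2005] q6 0.233 dq 1.766 F [-1.1  1.3 -5.1] T [ 0.1   0.17 -0.03]
z [ 0.0012  0.0086 -1.    ] yhead 52.17 [ 0.6298 -0.1423  0.2231] q6 0.232 dq 0.751 F [ 0.7 -0.8 -1.6] T [-0.1  -0.1   0.01]
z [ 0.0045  0.0067 -1.    ] yhead 52.0 [ 0.603  -0.1221  0.2247] q6 0.247 dq 1.752 F [1.1 0.5 0.9] T [ 0.   -0.02  0.06]
```

Calls take the pose measured mid-motion, and that has nearly removed the tilt (now about 0.008 rad). I carry the key to above the screw, turning it to heading 120.5°.

```bash
python3 - <<'E'
from h import *
print(totool([.5037,.3037,.235]))
E
python3 o.py
```

```text
[34.04048768 27.44753184 -0.78976106]
z [ 0.0045  0.0067 -1.    ] yhead 52.0 [ 0.603  -0.1221  0.2247] q6 0.247 dq 1.752 F [1.1 0.5 0.9] T [ 0.   -0.02  0.06]
```

```bash
python3 -m creep '{"xyz":[[2,1.6,-0.8],[4,3.2,-0.8],[6,5,-0.8],[8,6.6,-0.8],[10,8,-0.8],[12,9.6,-0.8],[14,11.2,-0.8],[16,12.8,-0.8],[18,14.4,-0.8],[20,16,-0.8],[22,17.6,-0.8],[24,19.2,-0.8],[26,20.8,-0.8],[28,22.4,-0.8],[30,24,-0.8],[32,25.6,-0.8],[34,27.4,-0.8],[34,27.4,-0.8],[34,27.4,-0.8],[34,27.4,-0.8]],"yaw":[-7,-14,-21,-28,-35,-42,-49,-56,-63,-70,-77,-84,-91,-98,-105,-112,-119,-126,-133,-140],"claw":[0,0,0,0,0,0,0,0,0,0,0,0,0,0,0,0,0,0,0,0]}'
python3 o.py
```

```text
time_s: 12.13
eef_pos: [0.5027, 0.3035, 0.2333]
orientation: [-0.003, 0.779, -0.627, -0.001]
ft_force: [-0.0, 0.4, -2.6]
gripper_width: 0.125
z [ 0.0016  0.0057 -1.    ] yhead -167.59 [0.5027 0.3035 0.2333] q6 -1.469 dq 1.458 F [-0.   0.4 -2.6] T [-0.07  0.04 -0.03]
```

```bash
python3 -m creep '{"xyz":[[0,0,1],[0,0,3],[0,0,4.5],[0,0,4.5],[0,0,4.5],[0,0,4.5]],"yaw":[-7,-14,-18,-18,-18,-18],"claw":[0,0,0,0,0,0]}'
python3 o.py
python3 - <<'E'
from h import *
for n,f in (('wrist','w13'),('side','d13'),('scene','s13')):snap(n,f+'.png')
A=[cv2.imread('pics/'+n+'13.png') for n in 'wds']
s=load('s13.png');d=load('d13.png')
print([proj(x,[.5212,.274,.12]) for x in (load('w13.png'),d,s)])
cv2.imwrite('pics/c13.png',np.hstack([cv2.resize(A[1][300:390,270:360],(400,400),interpolation=2),cv2.resize(A[2][170:270,135:235],(400,400),interpolation=2)]))
E
```

```text
time_s: 12.63
eef_pos: [0.5027, 0.3037, 0.1886]
orientation: [-0.003, 0.867, -0.498, -0.001]
ft_force: [-0.4, 0.2, -2.4]
gripper_width: 0.124
z [ 0.0014  0.0056 -1.    ] yhead -149.74 [0.5027 0.3037 0.1886] q6 -1.78 dq 0.017 F [-0.4  0.2 -2.4] T [-0.06  0.03  0.  ]
[array([[315.18219828, 201.61144706]]), array([[317.04735598, 339.92198785]]), array([[183.42373956, 226.80176059]])]
```

View pics/w13.png

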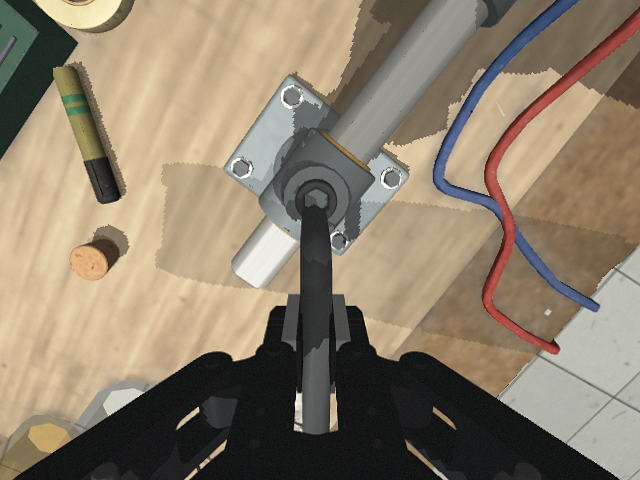

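View pics/c13.png

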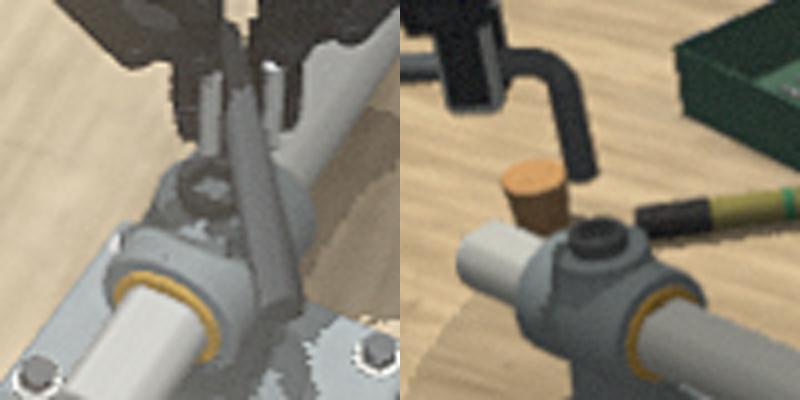

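Run:
```python
from h import *
w=load('w13.png');s=load('s13.png');w8=load('w8.png');s0=load('scene0.png')
im=cv2.cvtColor(w['img'],cv2.COLOR_RGB2BGR)
cv2.imwrite('pics/c14.png',cv2.resize(im[160:260,260:370],None,fx=6,fy=6,interpolation=2))
for z in (.14,.145,.15):print(z,[proj(x,[.5212,.274,z]).round(1) for x in (w,s)])
im=cv2.cvtColor(s['img'],cv2.COLOR_RGB2BGR)
cv2.imwrite('pics/c15.png',cv2.resize(im[175:245,150:230],None,fx=8,fy=8,interpolation=2))
```

```text
0.14 [array([[315. , 210.6]]), array([[181.5, 216.3]])]
0.145 [array([[314.9, 213.2]]), array([[181. , 213.6]])]
0.15 [array([[314.9, 215.9]]), array([[180.6, 210.9]])]
```

View pics/c14.png

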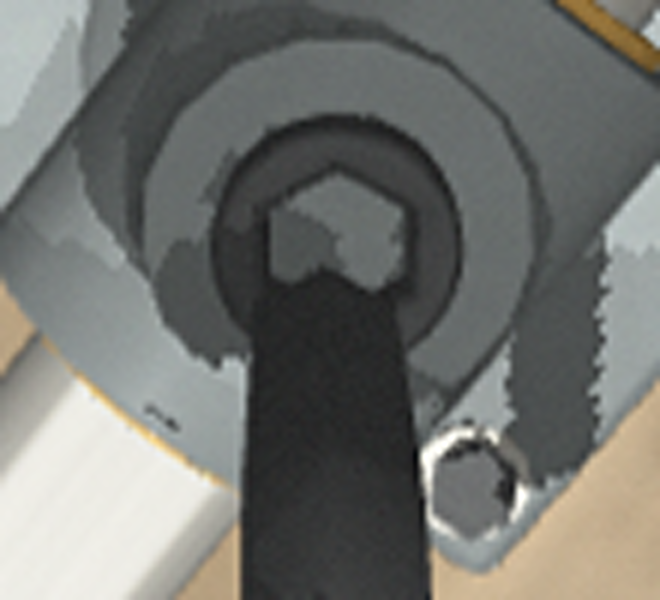

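View pics/c15.png

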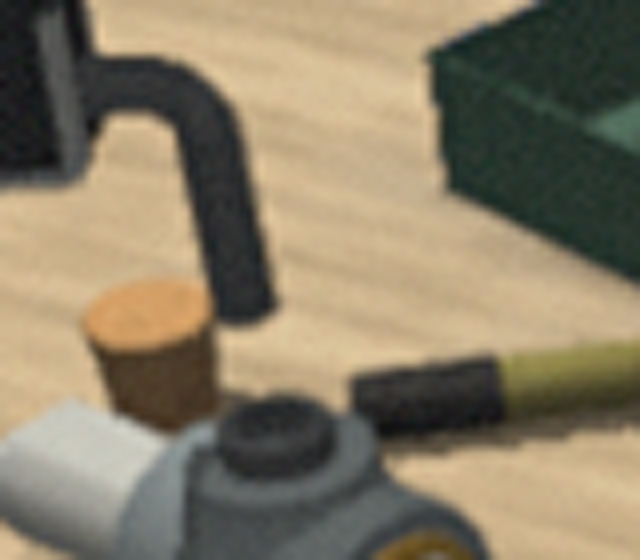

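The key hexagon and socket hexagon are aligned in rotation: wrist crop shows the tip apex at (325,268) and the socket vertex at (338,170). The tip needs about +1.8 mm in x and +0.7 mm in y (tool). I shift and come down to just above the mouth.

```bash
python3 -m creep '{"xyz":[[0.18,0.07,1],[0.18,0.07,2],[0.18,0.07,2.4],[0.18,0.07,2.4]],"yaw":[0,0,0,0],"claw":[0,0,0,0]}'
python3 o.py
python3 - <<'E'
from h import *
w=snap('wrist','w16.png');s=snap('scene','s16.png')
im=cv2.cvtColor(w['img'],cv2.COLOR_RGB2BGR);i2=cv2.cvtColor(s['img'],cv2.COLOR_RGB2BGR)
cv2.imwrite('pics/c16.png',np.hstack([cv2.resize(im[150:250,265:365],(400,400),interpolation=2),cv2.resize(i2[190:250,155:215],(400,400),interpolation=2)]))
E
```

```text
time_s: 13.12
eef_pos: [0.5027, 0.3017, 0.1633]
orientation: [-0.002, 0.867, -0.498, -0.001]
ft_force: [-0.0, 0.2, -2.1]
gripper_width: 0.12
z [ 3.0e-04  5.3e-03 -1.0e+00] yhead -149.68 [0.5027 0.3017 0.1633] q6 -1.785 dq 0.025 F [-0.   0.2 -2.1] T [-0.08  0.07 -0.01]
```

View pics/c16.png

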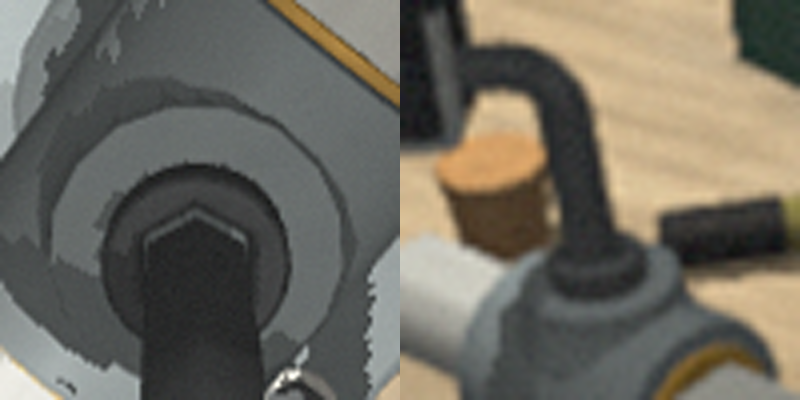

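Tip sits over the socket mouth with even small gaps. I lower in short steps, watching the force.

```bash
python3 -m creep '{"xyz":[[0.05,0.02,0.2],[0.05,0.02,0.4],[0.05,0.02,0.6],[0.05,0.02,0.6]],"yaw":[0,0,0,0],"claw":[0,0,0,0]}'; python3 o.py
```

```text
time_s: 13.55
eef_pos: [0.5033, 0.3015, 0.1585]
orientation: [-0.003, 0.867, -0.497, -0.001]
ft_force: [-1.0, 0.2, -1.9]
gripper_width: 0.119
z [ 0.0018  0.0058 -1.    ] yhead -149.67 [0.5033 0.3015 0.1585] q6 -1.786 dq 0.008 F [-1.   0.2 -1.9] T [-0.08 -0.01  0.  ]
```

```bash
python3 -m creep '{"xyz":[[0,0,0.2],[0,0,0.4],[0,0,0.6],[0,0,0.6]],"yaw":[0,0,0,0],"claw":[0,0,0,0]}'; python3 o.py
```

```text
time_s: 13.88
eef_pos: [0.503, 0.3014, 0.1519]
orientation: [-0.003, 0.867, -0.498, -0.001]
ft_force: [0.5, 0.1, -2.3]
gripper_width: 0.118
z [ 0.0012  0.0056 -1.    ] yhead -149.67 [0.503  0.3014 0.1519] q6 -1.786 dq 0.007 F [ 0.5  0.1 -2.3] T [-0.03 -0.05 -0.02]
```

```bash
python3 -m creep '{"xyz":[[0,0,0.2],[0,0,0.4],[0,0,0.6],[0,0,0.6]],"yaw":[0,0,0,0],"claw":[0,0,0,0]}'; python3 o.py
```

```text
time_s: 14.22
eef_pos: [0.5033, 0.302, 0.1474]
orientation: [-0.004, 0.868, -0.497, -0.001]
ft_force: [-3.0, 1.3, 9.1]
gripper_width: 0.118
z [ 0.0027  0.0068 -1.    ] yhead -149.65 [0.5033 0.302  0.1474] q6 -1.785 dq 0.008 F [-3.   1.3  9.1] T [-0.06  0.73 -0.06]
```

```bash
python3 -m creep '{"xyz":[[0,0,0.2],[0,0,0.4],[0,0,0.5],[0,0,0.5]],"yaw":[0,0,0,0],"claw":[0,0,0,0]}'; python3 o.py
```

```text
time_s: 14.55
eef_pos: [0.5038, 0.3033, 0.1465]
orientation: [-0.006, 0.868, -0.497, 0.0]
ft_force: [-11.1, 1.2, 26.4]
gripper_width: 0.121
z [ 0.0061  0.0092 -0.9999] yhead -149.61 [0.5038 0.3033 0.1465] q6 -1.785 dq 0.002 F [-11.1   1.2  26.4] T [-0.3   2.27 -0.28]
```

```bash
python3 -m creep '{"xyz":[[0,0,-0.3],[0,0,-0.3]],"yaw":[0,0],"claw":[0,0]}'; python3 o.py
python3 - <<'E'
from h import *
w=snap('wrist','w17.png');s=snap('scene','s17.png');d=snap('side','d17.png')
im=cv2.cvtColor(w['img'],cv2.COLOR_RGB2BGR);i2=cv2.cvtColor(s['img'],cv2.COLOR_RGB2BGR);
cv2.imwrite('pics/c17.png',np.hstack([cv2.resize(im[150:250,265:365],(400,400),interpolation=2),cv2.resize(i2[190:250,155:215],(400,400),interpolation=2)]))
E
```

```text
time_s: 14.72
eef_pos: [0.5036, 0.3026, 0.1506]
orientation: [-0.005, 0.868, -0.497, 0.001]
ft_force: [-2.9, -3.2, 1.8]
gripper_width: 0.123
z [ 0.0065  0.0077 -0.9999] yhead -149.63 [0.5036 0.3026 0.1506] q6 -1.785 dq 0.013 F [-2.9 -3.2  1.8] T [-1.03  0.67 -0.2 ]
```

View pics/c17.png

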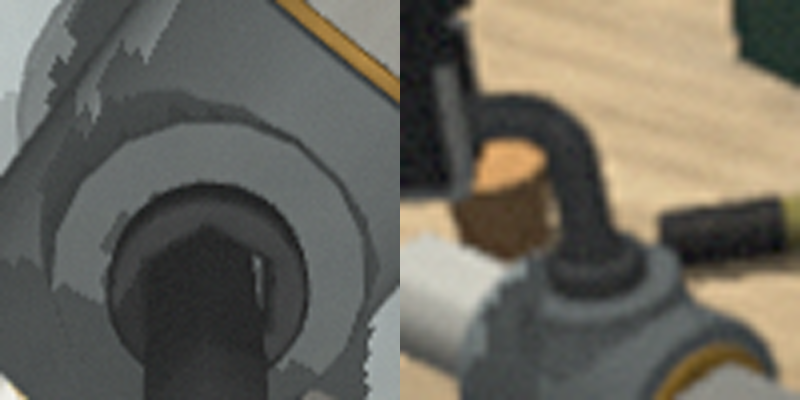

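```bash
python3 -m creep '{"xyz":[[0,0,0.1],[0,0,0.1],[0,0,0.1],[0,0,0.1],[0,0,0.1],[0,0,0.1]],"yaw":[0,0,0,0,0,0],"claw":[0.2,0.4,0.5,0.5,0.5,0.5]}' 60; python3 o.py
python3 - <<'E'
from h import *
w=snap('wrist','w18.png');s=snap('scene','s18.png');d=snap('side','d18.png')
im=cv2.cvtColor(w['img'],cv2.COLOR_RGB2BGR);i2=cv2.cvtColor(s['img'],cv2.COLOR_RGB2BGR);
cv2.imwrite('pics/c18.png',np.hstack([cv2.resize(im[150:250,265:365],(400,400),interpolation=2),cv2.resize(i2[190:250,155:215],(400,400),interpolation=2)]))
E
```

```text
time_s: 15.37
eef_pos: [0.5036, 0.3028, 0.1487]
orientation: [-0.005, 0.868, -0.497, 0.001]
ft_force: [0.0, 0.0, 0.3]
gripper_width: 0.501
z [ 0.0059  0.0081 -0.9999] yhead -149.63 [0.5036 0.3028 0.1487] q6 -1.785 dq 0.002 F [0.  0.  0.3] T [ 0.03  0.04 -0.04]
```

View pics/c18.png

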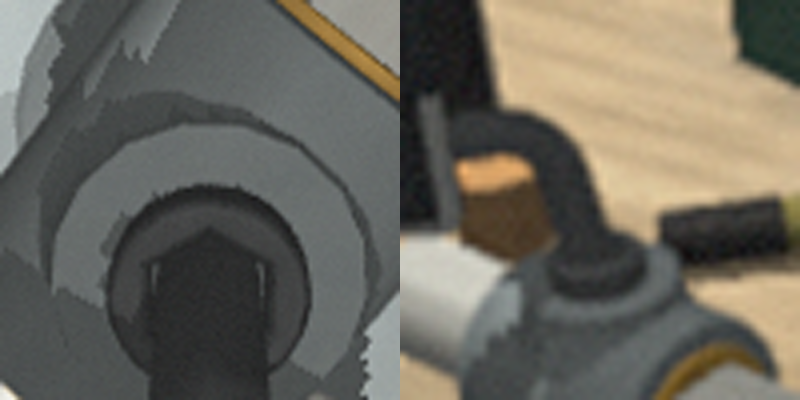

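View pics/w18.png

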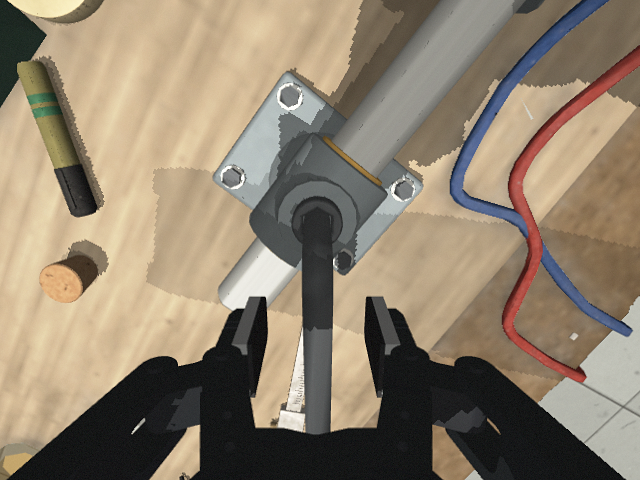

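The key dropped further in when released. I press lightly on the top of its bend with shut fingers, to confirm it is on the floor.

```bash
python3 -m creep '{"xyz":[[0,0,-2],[0,0,-4.5],[0,0,-6],[1.5,0,-6],[3.2,0,-6],[3.2,0,-5.5],[3.2,0,-5],[3.2,0,-4.5],[3.2,0,-4.5],[3.2,0,-4.5]],"yaw":[0,0,0,0,0,0,0,0,0,0],"claw":[0.5,0.5,0.5,0.2,0,0,0,0,0,0]}' 30; python3 o.py
python3 - <<'E'
from h import *
w=snap('wrist','w19.png');s=snap('scene','s19.png');d=snap('side','d19.png')
i2=cv2.cvtColor(s['img'],cv2.COLOR_RGB2BGR);i3=cv2.cvtColor(d['img'],cv2.COLOR_RGB2BGR)
cv2.imwrite('pics/c19.png',np.hstack([cv2.resize(i3[260:380,250:370],(400,400),interpolation=2),cv2.resize(i2[160:260,135:235],(400,400),interpolation=2)]))
E
```

```text
time_s: 16.35
eef_pos: [0.5187, 0.2752, 0.1927]
orientation: [-0.004, 0.868, -0.497, 0.0]
ft_force: [0.3, -0.3, -1.0]
gripper_width: -0.002
z [ 0.0045  0.0078 -1.    ] yhead -149.59 [0.5187 0.2752 0.1927] q6 -1.84 dq 0.015 F [ 0.3 -0.3 -1. ] T [-0.07  0.05 -0.01]
```

View pics/c19.png

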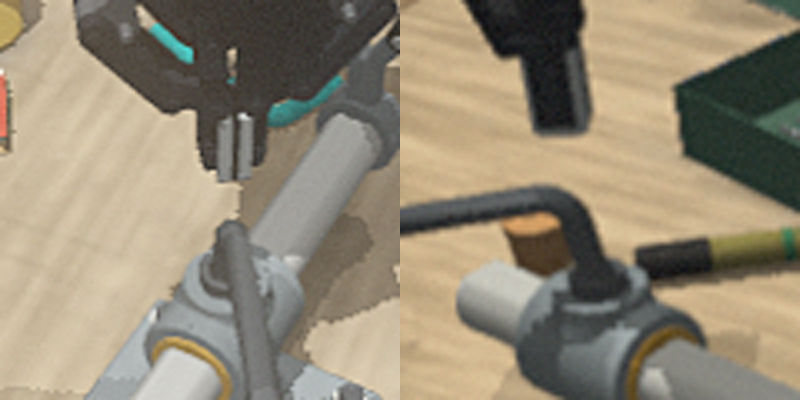

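```bash
python3 -m creep '{"xyz":[[0.1,0,0.8],[0.1,0,1.6],[0.1,0,2.0],[0.1,0,2.0]],"yaw":[0,0,0,0],"claw":[0,0,0,0]}' 30; python3 o.py
python3 -m creep '{"xyz":[[0,0,0.2],[0,0,0.4],[0,0,0.6],[0,0,0.6]],"yaw":[0,0,0,0],"claw":[0,0,0,0]}' 30; python3 o.py
```

```text
time_s: 16.83
eef_pos: [0.5191, 0.2742, 0.1718]
orientation: [-0.004, 0.868, -0.497, -0.0]
ft_force: [-0.7, -0.5, -0.7]
gripper_width: -0.002
z [ 0.0036  0.0075 -1.    ] yhead -149.6 [0.5191 0.2742 0.1718] q6 -1.841 dq 0.022 F [-0.7 -0.5 -0.7] T [-0.03  0.05 -0.01]
time_s: 17.17
eef_pos: [0.5211, 0.2749, 0.1696]
orientation: [-0.006, 0.868, -0.497, 0.002]
ft_force: [-1.6, 0.5, 19.0]
gripper_width: 0.002
z [ 0.0097  0.0094 -0.9999] yhead -149.6 [0.5211 0.2749 0.1696] q6 -1.841 dq 0.005 F [-1.6  0.5 19. ] T [ 0.02  0.42 -0.  ]
```

Contact came at TCP z = 0.170 m, a firm 19 N. That puts the arm axis at 0.156 m, which is 54 mm above a floor at 0.102 m, so the key is fully seated. Next I go to the arm's free end.

```bash
python3 -m creep '{"xyz":[[0,0,-2],[0,0,-4.5],[-4,0,-4.5],[-8,0,-4.5],[-8.8,0,-4.5],[-8.8,0,-4.5],[-8.8,0,-4.5]],"yaw":[0,0,0,0,0,0,0],"claw":[0,0,0.3,0.6,0.6,0.6,0.6]}' 30; python3 o.py
python3 - <<'E'
from h import *
w=snap('wrist','w20.png');print(proj(w,[[.4755,.3515,.1435],[.5212,.274,.156]]),totool([.4755,.3515,.138]))
E
```

```text
time_s: 17.75
eef_pos: [0.476, 0.3506, 0.2149]
orientation: [-0.006, 0.868, -0.496, 0.002]
ft_force: [0.1, -1.3, 0.1]
gripper_width: 0.6
z [ 0.0099  0.0091 -0.9999] yhead -149.52 [0.476  0.3506 0.2149] q6 -1.691 dq 0.029 F [ 0.1 -1.3  0.1] T [0.02 0.02 0.01]
[[317.92380072 258.97803232]
 [317.89779504  99.5484316 ]] [-0.15376935  0.09606826  7.67343204]
```

View pics/w20.png

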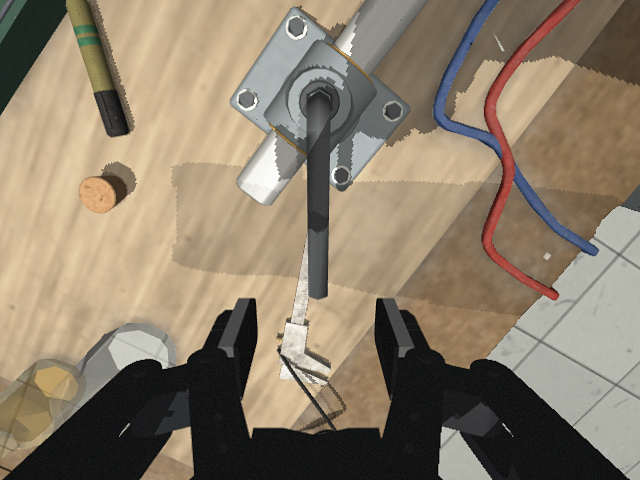

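The key arm runs straight between the open fingers, from (318,95) to (317,297). I descend around it.

```bash
python3 -m creep '{"xyz":[[-0.1,0.1,3],[-0.1,0.1,5.5],[-0.1,0.1,7.2],[-0.1,0.1,7.7],[-0.1,0.1,7.7],[-0.1,0.1,7.7],[-0.1,0.1,7.7]],"yaw":[0,0,0,0,0,0,0],"claw":[0.6,0.6,0.6,0.5,0.3,0.3,0.3]}' 30; python3 o.py
python3 - <<'E'
from h import *
s=sense();M=rot(s['orientation']);C=np.array([.5212,.274]);p=s['eef_pos'];r=p[:2]-C
print('rad',np.hypot(*r),'head',np.degrees(np.arctan2(r[1],r[0])))
rr=.088;a0=120.5
for k in range(7,141,7):
    a=np.radians(a0-k);t=M.T@(np.array([*(C+rr*np.array([np.cos(a),np.sin(a)])),.138])-p)*100;print(k,t.round(1).tolist(),end=';')
E
```

```text
time_s: 18.38
eef_pos: [0.4768, 0.351, 0.1395]
orientation: [-0.007, 0.868, -0.497, 0.003]
ft_force: [0.6, 0.2, 0.5]
gripper_width: 0.301
z [ 0.0119  0.0099 -0.9999] yhead -149.62 [0.4768 0.351  0.1395] q6 -1.689 dq 0.005 F [0.6 0.2 0.5] T [ 0.01  0.01 -0.01]
rad 0.08887125584710415 head 119.94780351651929
7 [0.2, -1.0, 0.2];14 [0.3, -2.0, 0.2];21 [0.7, -3.1, 0.2];28 [1.1, -4.0, 0.2];35 [1.7, -5.0, 0.2];42 [2.3, -5.8, 0.2];49 [3.1, -6.6, 0.2];56 [4.0, -7.2, 0.2];63 [4.9, -7.8, 0.3];70 [5.9, -8.2, 0.3];77 [6.9, -8.5, 0.3];84 [7.9, -8.7, 0.3];91 [9.0, -8.7, 0.3];98 [10.1, -8.6, 0.3];105 [11.1, -8.4, 0.2];112 [12.2, -8.1, 0.2];119 [13.1, -7.6, 0.2];126 [14.0, -7.1, 0.2];133 [14.9, -6.4, 0.2];140 [15.6, -5.6, 0.2];
```

```bash
python3 -m creep '{"xyz":[[0.2,-1.0,0.2],[0.3,-2.0,0.2],[0.7,-3.1,0.2],[1.1,-4.0,0.2],[1.7,-5.0,0.2],[2.3,-5.8,0.2],[3.1,-6.6,0.2],[4.0,-7.2,0.2],[4.9,-7.8,0.3],[5.9,-8.2,0.3],[6.9,-8.5,0.3],[7.9,-8.7,0.3],[9.0,-8.7,0.3],[9.0,-8.7,0.3]],"yaw":[7,14,21,28,35,42,49,56,63,70,77,84,91,91],"claw":[0.3,0.3,0.3,0.3,0.3,0.3,0.3,0.3,0.3,0.3,0.3,0.3,0.3,0.3]}' 30; python3 o.py
cat > arc.py <<'E'
from h import *
import sys
s=sense();M=rot(s['orientation']);C=np.array([.5212,.274]);p=s['eef_pos'];r=p[:2]-C
a0=np.degrees(np.arctan2(r[1],r[0]));f=s['ft_force'];tt=np.array([r[1],-r[0]])/np.hypot(*r)
print('rad',np.hypot(*r).round(4),'head',a0.round(2),'jaw-90',np.degrees(np.arctan2(M[1,1],M[0,1])).round(1)-90,'F tang(cw)',(f[:2]@tt).round(2),'torque',(-(f[:2]@tt)*np.hypot(*r)).round(3))
z=float(sys.argv[2]) if len(sys.argv)>2 else p[2]
for k in eval(sys.argv[1]):
    a=np.radians(a0-k);t=M.T@(np.array([*(C+.088*np.array([np.cos(a),np.sin(a)])),z])-p)*100;print(k,t.round(1).tolist(),end=';')
E
python3 arc.py '[5,10,15,20,25,30]' .137
python3 - <<'E'
from h import *
snap('wrist','w21.png')
E
```

```text
time_s: 19.55
eef_pos: [0.5991, 0.3164, 0.1391]
orientation: [0.008, -0.25, 0.968, 0.003]
ft_force: [-0.7, 2.2, -0.6]
gripper_width: 0.301
z [ 0.0142  0.0106 -0.9998] yhead 118.99 [0.5991 0.3164 0.1391] q6 -0.215 dq 0.198 F [-0.7  2.2 -0.6] T [ 0.38 -0.02  0.04]
rad 0.0887 head 28.56 jaw-90 29.0 F tang(cw) -2.23 torque 0.198
5 [0.1, -0.8, 0.2];10 [0.2, -1.5, 0.2];15 [0.4, -2.3, 0.2];20 [0.6, -3.0, 0.2];25 [0.9, -3.7, 0.2];30 [1.3, -4.4, 0.2];
```

View pics/w21.png

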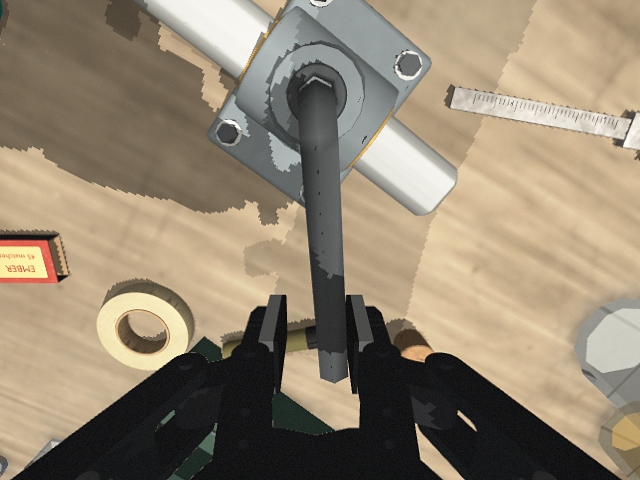

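The screw follows the key at about 0.2 N·m. I continue in smaller steps.

```bash
python3 -m creep '{"xyz":[[0.1,-0.8,0.2],[0.2,-1.5,0.2],[0.4,-2.3,0.2],[0.6,-3.0,0.2],[0.6,-3.0,0.2]],"yaw":[5,10,15,20,20],"claw":[0.3,0.3,0.3,0.3,0.3]}' 30; python3 o.py;python3 arc.py '[5,10,15,20,25,30]' .137
```

```text
time_s: 20.02
eef_pos: [0.6086, 0.2879, 0.1378]
orientation: [0.008, -0.082, 0.997, 0.005]
ft_force: [1.3, 3.2, 0.2]
gripper_width: 0.301
z [ 0.0153  0.0112 -0.9998] yhead 99.43 [0.6086 0.2879 0.1378] q6 0.081 dq 0.127 F [1.3 3.2 0.2] T [ 0.36 -0.12 -0.03]
rad 0.0885 head 9.07 jaw-90 9.400000000000006 F tang(cw) -2.99 torque 0.265
5 [0.1, -0.8, 0.1];10 [0.2, -1.5, 0.1];15 [0.4, -2.3, 0.1];20 [0.6, -3.0, 0.0];25 [0.9, -3.7, 0.0];30 [1.3, -4.4, 0.0];
```

```bash
python3 -m creep '{"xyz":[[0.1,-0.8,0.1],[0.2,-1.5,0.1],[0.2,-1.5,0.1]],"yaw":[5,10,10],"claw":[0.3,0.3,0.3]}' 30; python3 arc.py '[5,10,15,20]' .136
python3 -m creep '{"xyz":[[0.1,-0.8,0.1],[0.2,-1.5,0.1],[0.2,-1.5,0.1]],"yaw":[5,10,10],"claw":[0.3,0.3,0.3]}' 30; python3 arc.py '[5,10,15,20]' .136
```

```text
time_s: 20.27
eef_pos: [0.6093, 0.2729, 0.1375]
orientation: [0.008, 0.004, 1.0, 0.006]
ft_force: [0.5, 2.0, 1.1]
gripper_width: 0.3
rad 0.0881 head -0.73 jaw-90 -0.5 F tang(cw) -2.05 torque 0.18
5 [0.1, -0.8, 0.1];10 [0.2, -1.5, 0.1];15 [0.3, -2.3, 0.1];20 [0.6, -3.0, 0.1];time_s: 20.52
eef_pos: [0.6075, 0.2582, 0.137]
orientation: [0.008, 0.09, 0.996, 0.007]
ft_force: [1.7, 3.6, 0.7]
gripper_width: 0.301
rad 0.0878 head -10.4 jaw-90 -10.299999999999997 F tang(cw) -3.84 torque 0.337
5 [0.0, -0.8, 0.1];10 [0.1, -1.5, 0.1];15 [0.3, -2.3, 0.1];20 [0.5, -3.0, 0.0];
```

```bash
for i in 1; do python3 -m creep '{"xyz":[[0.1,-0.8,0.1],[0.2,-1.5,0.1],[0.2,-1.5,0.1],[0.2,-1.5,0.1]],"yaw":[5,10,10,10],"claw":[0.3,0.3,0.3,0.3]}' 30; python3 arc.py '[5,10,15,20]' .135;done
```

```text
time_s: 20.85
eef_pos: [0.6035, 0.2446, 0.1365]
orientation: [0.009, 0.173, 0.985, 0.008]
ft_force: [3.7, 3.3, 1.8]
gripper_width: 0.303
rad 0.0874 head -19.64 jaw-90 -19.900000000000006 F tang(cw) -4.31 torque 0.377
5 [-0.0, -0.8, 0.1];10 [0.1, -1.5, 0.1];15 [0.2, -2.3, 0.1];20 [0.5, -3.0, 0.1];
```

```bash
python3 -m creep '{"xyz":[[0.1,-0.8,0.1],[0.1,-0.8,0.1],[0.1,-0.8,0.1]],"yaw":[5,5,5],"claw":[0.3,0.3,0.3]}' 30; python3 arc.py '[5,10,15,20]' .135
```

```text
time_s: 21.1
eef_pos: [0.6005, 0.2382, 0.136]
orientation: [0.009, 0.212, 0.977, 0.009]
ft_force: [4.8, 3.3, 2.2]
gripper_width: 0.301
rad 0.087 head -24.28 jaw-90 -24.5 F tang(cw) -4.98 torque 0.434
5 [-0.1, -0.8, 0.1];10 [0.0, -1.5, 0.1];15 [0.2, -2.3, 0.1];20 [0.4, -3.0, 0.0];
```

```bash
python3 -m creep '{"xyz":[[0.1,-0.8,0.1],[0.1,-1.1,0.1],[0.1,-1.1,0.1],[0.1,-1.1,0.1]],"yaw":[5,7,7,7],"claw":[0.3,0.3,0.3,0.3]}' 30; python3 arc.py '[5,7,10]' .135
```

```text
time_s: 21.43
eef_pos: [0.596, 0.2298, 0.1356]
orientation: [0.009, 0.268, 0.963, 0.01]
ft_force: [4.7, 5.9, 2.0]
gripper_width: 0.302
rad 0.0869 head -30.6 jaw-90 -31.0 F tang(cw) -7.5 torque 0.651
5 [-0.1, -0.8, 0.0];7 [-0.1, -1.1, 0.0];10 [0.0, -1.5, 0.0];
```

```bash
python3 -m creep '{"xyz":[[0,-0.8,0.1],[0.1,-1.1,0.1],[0.1,-1.1,0.1],[0.1,-1.1,0.1]],"yaw":[5,7,7,7],"claw":[0.3,0.3,0.3,0.3]}' 30; python3 arc.py '[5,7,10]' .135
```

```text
time_s: 21.77
eef_pos: [0.5908, 0.2221, 0.1354]
orientation: [0.01, 0.322, 0.946, 0.012]
ft_force: [6.6, 5.8, 2.5]
gripper_width: 0.299
rad 0.0868 head -36.71 jaw-90 -37.6 F tang(cw) -8.59 torque 0.745
5 [-0.1, -0.8, 0.0];7 [-0.1, -1.1, 0.0];10 [-0.0, -1.5, -0.0];
```

```bash
python3 -m creep '{"xyz":[[-0.1,-0.8,0],[-0.1,-1.1,0],[-0.1,-1.1,0],[-0.1,-1.1,0]],"yaw":[5,7,7,7],"claw":[0.3,0.3,0.3,0.3]}' 30; python3 arc.py '[5,7,10]' .135; python3 o.py
python3 - <<'E'
from h import *
snap('wrist','w22.png')
E
```

```text
time_s: 22.1
eef_pos: [0.5848, 0.2142, 0.1354]
orientation: [0.009, 0.376, 0.927, 0.013]
ft_force: [2.3, 5.9, 0.9]
gripper_width: 0.298
rad 0.0873 head -43.24 jaw-90 -44.1 F tang(cw) -5.86 torque 0.511
5 [-0.1, -0.8, 0.0];7 [-0.0, -1.1, 0.0];10 [0.0, -1.5, -0.0];z [ 0.0268  0.0178 -0.9995] yhead 45.85 [0.5848 0.2142 0.1354] q6 0.906 dq 0.006 F [2.3 5.9 0.9] T [ 1.31 -0.36  0.14]
```

View pics/w22.png

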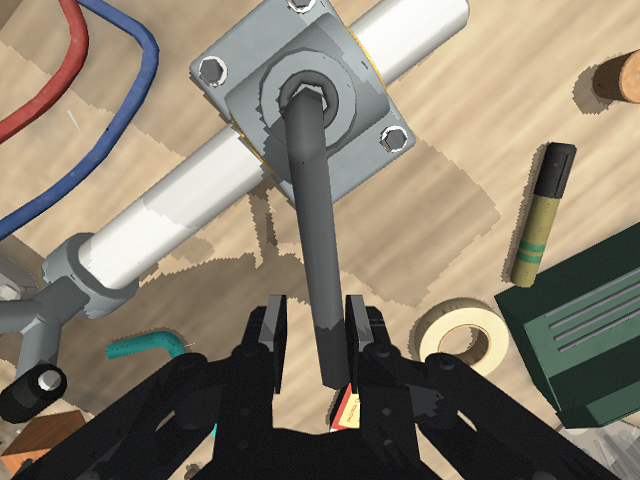

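```bash
python3 -m creep '{"xyz":[[-0.1,-0.8,0],[-0.1,-0.8,0],[-0.1,-0.8,0]],"yaw":[5,5,5],"claw":[0.3,0.3,0.3]}' 30; python3 arc.py '[5,7,10]' .135; python3 o.py
python3 - <<'E'
from h import *
s=snap('scene','s23.png');d=snap('side','d23.png');w=snap('wrist','w23.png')
f=lambda x:cv2.cvtColor(x['img'],cv2.COLOR_RGB2BGR)
cv2.imwrite('pics/c23.png',np.hstack([cv2.resize(f(d)[260:380,250:370],(400,400),interpolation=2),cv2.resize(f(s)[180:300,135:285],(500,400),interpolation=2)])[:, :900])
cv2.imwrite('pics/c24.png',cv2.resize(f(w)[60:160,250:370],None,fx=5,fy=5,interpolation=2))
E
```

```text
time_s: 22.4
eef_pos: [0.5799, 0.2094, 0.1353]
orientation: [0.008, 0.412, 0.911, 0.015]
ft_force: [2.9, 6.6, 0.6]
gripper_width: 0.298
rad 0.0873 head -47.74 jaw-90 -48.7 F tang(cw) -6.57 torque 0.573
5 [-0.1, -0.8, 0.0];7 [-0.0, -1.1, -0.0];10 [0.0, -1.5, -0.0];z [ 0.0269  0.0198 -0.9994] yhead 41.32 [0.5799 0.2094 0.1353] q6 0.977 dq 0.011 F [2.9 6.6 0.6] T [ 1.54 -0.53  0.21]
```

View pics/c23.png

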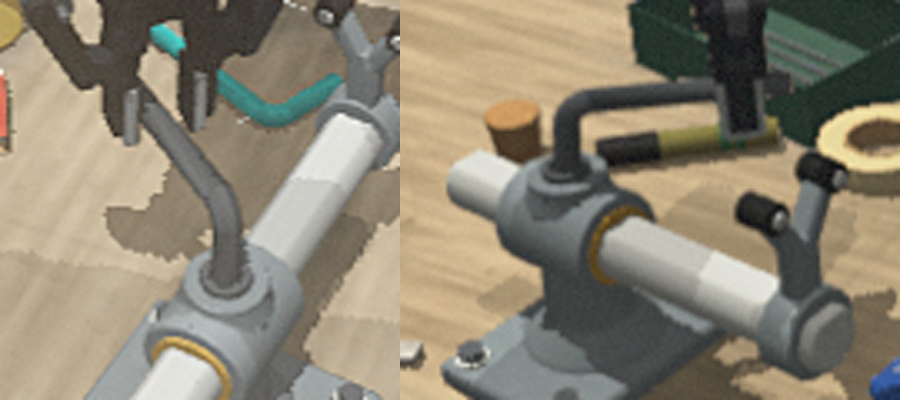

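View pics/c24.png

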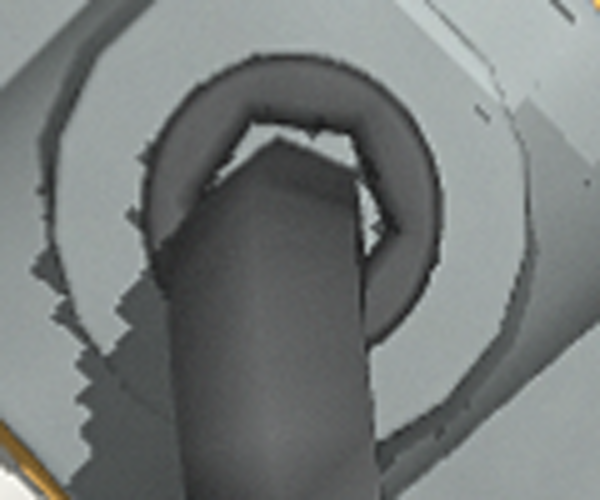

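View pics/w23.png

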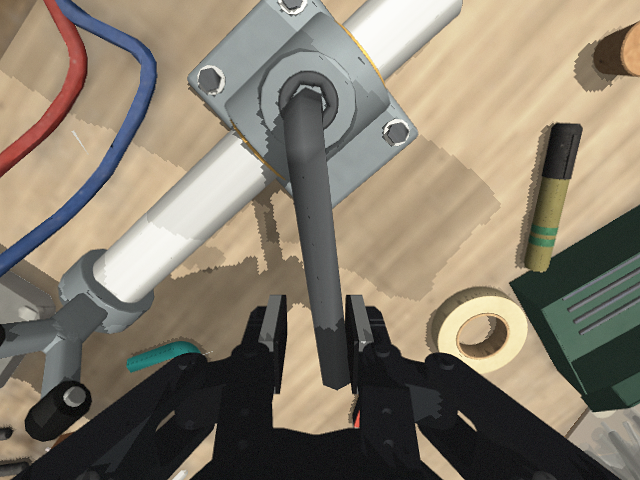

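Run:
```python
from h import *
for f in ('w22.png','w23.png'):
    w=load(f);print(proj(w,[[.5212,.274,.156],[.5212,.274,.115],[.5212,.274,.10]]).round(0).tolist())
w=load('w22.png');e=plane(w,(335,384),.145);b=plane(w,(305,130),.156);v=e-b;print(e,b,np.degrees(np.arctan2(v[1],v[0])),np.hypot(v[0],v[1]))
v=e[:2]-[.5212,.274];print(np.degrees(np.arctan2(v[1],v[0])))
```

```text
[[311.0, 101.0], [309.0, 103.0], [308.0, 104.0]]
[[311.0, 101.0], [309.0, 104.0], [308.0, 104.0]]
[0.60769257 0.20372152 0.145     ] [0.52588342 0.26698472 0.156     ] -37.714860224322436 0.10341648594812933
-39.09516044315239
```

The arm lags the jaws by about 5°, so the contact is at the outer edge of the pad with a lever near 98 mm. I advance with less yaw so that the pad lies flush.

```bash
cat >> arc.py <<'E'
T=s['ft_torque'];F=f
# moment of wrench about the screw axis, and line of action radius
print('\nTz',T[2].round(3),'tot torque',((r[0]*F[1]-r[1]*F[0])+T[2]).round(3),'Fmag',np.hypot(F[0],F[1]).round(2))
E
python3 -m creep '{"xyz":[[-0.1,-0.6,0],[-0.1,-1.1,0],[-0.1,-1.1,0],[-0.1,-1.1,0]],"yaw":[0,1,1,1],"claw":[0.3,0.3,0.3,0.3]}' 30; python3 arc.py '[5,7,10]' .135; python3 o.py
```

```text
time_s: 22.88
eef_pos: [0.5734, 0.203, 0.1356]
orientation: [0.009, 0.416, 0.909, 0.016]
ft_force: [7.3, 7.8, 1.5]
gripper_width: 0.302
rad 0.0881 head -53.65 jaw-90 -49.2 F tang(cw) -10.49 torque 0.924
5 [0.1, -0.8, 0.0];7 [0.2, -1.1, 0.0];10 [0.3, -1.5, 0.0];
Tz 0.072 tot torque 0.997 Fmag 10.67
z [ 0.0295  0.0219 -0.9993] yhead 40.82 [0.5734 0.203  0.1356] q6 0.975 dq 0.006 F [7.3 7.8 1.5] T [ 1.53 -1.41  0.07]
```

```bash
python3 -m creep '{"xyz":[[0,-0.4,0],[0.1,-0.7,0],[0.1,-0.7,0],[0.1,-0.7,0]],"yaw":[2,3,3,3],"claw":[0.3,0.3,0.3,0.3]}' 30; python3 arc.py '[5,7,10]' .135; python3 o.py
```

```text
time_s: 23.22
eef_pos: [0.5693, 0.2006, 0.1366]
orientation: [0.01, 0.436, 0.9, 0.018]
ft_force: [9.8, 6.2, 1.6]
gripper_width: 0.299
rad 0.0878 head -56.78 jaw-90 -51.7 F tang(cw) -11.61 torque 1.019
5 [0.1, -0.8, 0.1];7 [0.1, -1.1, 0.1];10 [0.2, -1.5, 0.1];
Tz 0.098 tot torque 1.117 Fmag 11.61
z [ 0.0337  0.0236 -0.9992] yhead 38.27 [0.5693 0.2006 0.1366] q6 1.016 dq 0.004 F [9.8 6.2 1.6] T [ 1.29 -1.83  0.1 ]
```

The estimate is now 1.02–1.12 N·m. I ease off, open, and lift clear.

```bash
python3 -m creep '{"xyz":[[0,0.3,0],[0,0.5,0],[0,0.5,0],[0,0.5,0],[0,0.5,-2],[0,0.5,-5],[0,0.5,-9],[0,0.5,-9],[0,0.5,-9]],"yaw":[0,0,0,0,0,0,0,0,0],"claw":[0.4,0.5,0.6,0.6,0.6,0.6,0.6,0.6,0.6]}' 30; python3 o.py
python3 - <<'E'
from h import *
s=snap('scene','s25.png');d=snap('side','d25.png');w=snap('wrist','w25.png')
f=lambda x:cv2.cvtColor(x['img'],cv2.COLOR_RGB2BGR)
cv2.imwrite('pics/c25.png',np.hstack([cv2.resize(f(d)[240:400,250:390],(350,400),interpolation=2),cv2.resize(f(s)[180:300,135:285],(500,400),interpolation=2)])[:, :800])
E
```

```text
time_s: 23.97
eef_pos: [0.5713, 0.2011, 0.2294]
orientation: [0.012, 0.436, 0.9, 0.019]
ft_force: [0.2, -0.0, -1.2]
gripper_width: 0.602
z [ 0.0376  0.0229 -0.999 ] yhead 38.32 [0.5713 0.2011 0.2294] q6 1.016 dq 0.064 F [ 0.2 -0.  -1.2] T [-0.01  0.03  0.02]
```

View pics/c25.png

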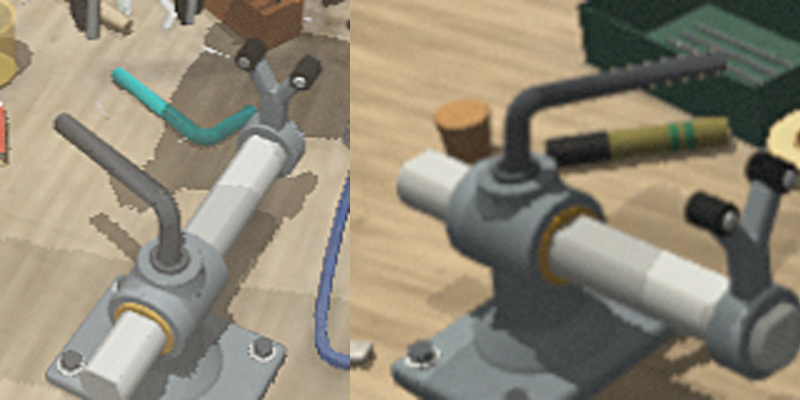

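View pics/w25.png

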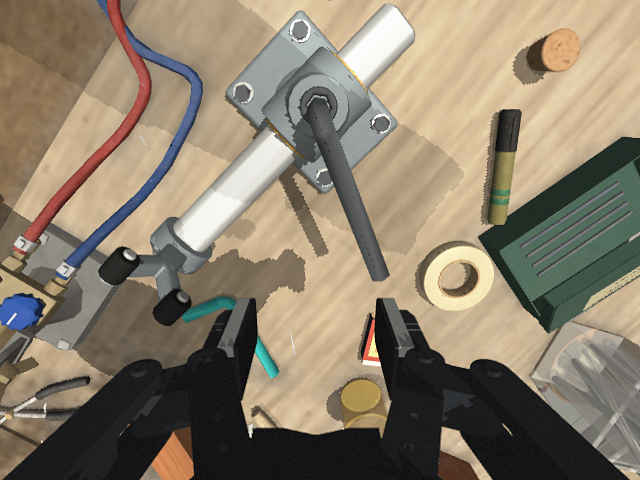

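Run:
```python
from h import *
a=load('s25.png');b=load('d25.png');w=load('w25.png')
e=plane(w,(380,279),.14);b0=plane(w,(318,108),.158);v=e-b0;print(e,b0,np.degrees(np.arctan2(v[1],v[0])),np.hypot(*v[:2]))
f=lambda x:cv2.cvtColor(x['img'],cv2.COLOR_RGB2BGR)
cv2.imwrite('pics/c26.png',cv2.resize(f(w)[60:150,270:370],None,fx=7,fy=7,interpolation=2))
cv2.imwrite('pics/c27.png',np.hstack([cv2.resize(f(w)[230:335,90:200],(420,400),interpolation=2),cv2.resize(f(a)[215:265,245:295],(380,400),interpolation=2)]))
```

```text
[0.61976629 0.21349876 0.14      ] [0.52004022 0.27146631 0.158     ] -30.168055475954983 0.1153495847875745
```

View pics/c26.png

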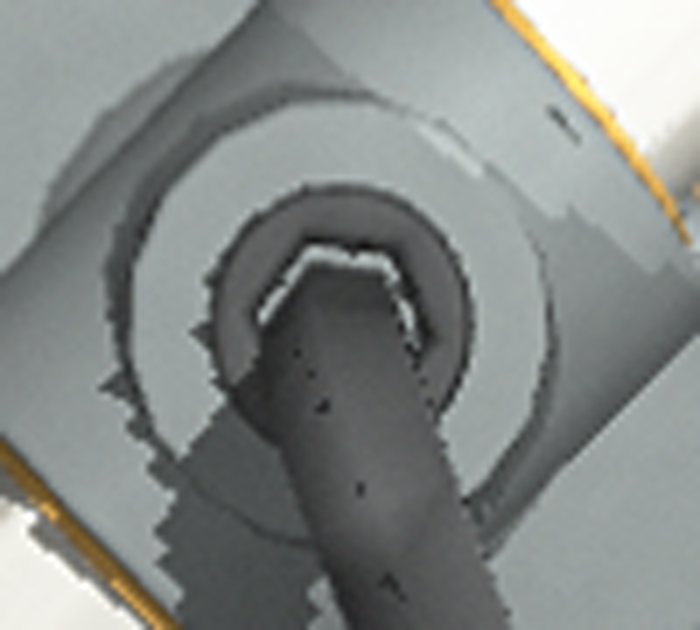

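View pics/c27.png

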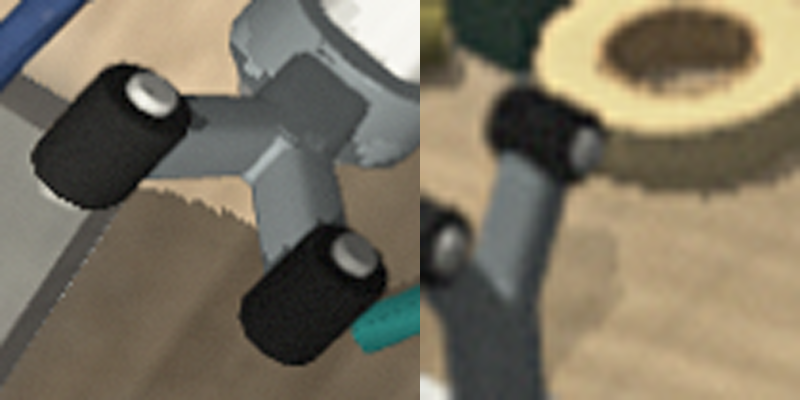

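Run:
```python
from h import *
w=load('w25.png')
for c in (-7.4,-7.8,-8.3):
    t=np.radians(c);X=np.array([np.cos(t),np.sin(t),0]);Y=np.array([-np.sin(t),np.cos(t),0]);O=np.array([.521,.2735,.08])
    P=[]
    for uv in [(129.8,254.2),(182.5,296.9)]:
        o,v=ray(w,uv);s=((-.1385)-(o-O)@Y)/(v@Y);p=o+v*s-O;P.append([p@X,p[2]])
    P=np.array(P);m=P.mean(0);d=P[1]-P[0];print(c,P.round(4),np.arctan2(*m).round(3),np.arctan2(-d[1],d[0]).round(3))
print('seat', [proj(load(f),[.5212,.274,z]).round(1).tolist() for f in ('s25.png','d25.png') for z in (.152,.158)])
```

```text
-7.4 [[-0.0202  0.075 ]
 [ 0.0196  0.0756]] -0.004 -0.014
-7.8 [[-0.0192  0.0752]
 [ 0.0206  0.0753]] 0.009 -0.002
-8.3 [[-0.018   0.0755]
 [ 0.0219  0.075 ]] 0.026 0.012
seat [[[180.4, 209.8]], [[179.8, 206.5]], [[317.4, 325.1]], [[317.4, 322.3]]]
```

Run:
```python
from h import *
a=load('s25.png');b=load('d25.png');w=load('w25.png')
p,r=tri([(a,(247,198.6)),(b,(276,288.8))]);print('arm end',p,r)
p,r=tri([(a,(247,198.6)),(b,(276,288.8)),(w,(380,274))]);print('arm end',p,r, p[:2]-[.5212,.274],np.hypot(*(p[:2]-[.5212,.274])))
# bend outer top corner
im=cv2.cvtColor(a['img'],cv2.COLOR_RGB2BGR);im2=cv2.cvtColor(b['img'],cv2.COLOR_RGB2BGR)
cv2.imwrite('pics/c28.png',np.hstack([cv2.resize(im[190:250,160:220],(400,400),interpolation=2),cv2.resize(im2[300:360,290:350],(400,400),interpolation=2)]))
```

```text
arm end [0.61599349 0.2126553  0.13825311] [np.float64(0.0012404458954089908), np.float64(0.001240445895409015)]
arm end [0.61700681 0.214103   0.13814105] [np.float64(0.0014107538244995546), np.float64(0.0021821423170712783), np.float64(0.002095630984519003)] [ 0.09580681 -0.059897  ] 0.11298935911431776
```

View pics/c28.png

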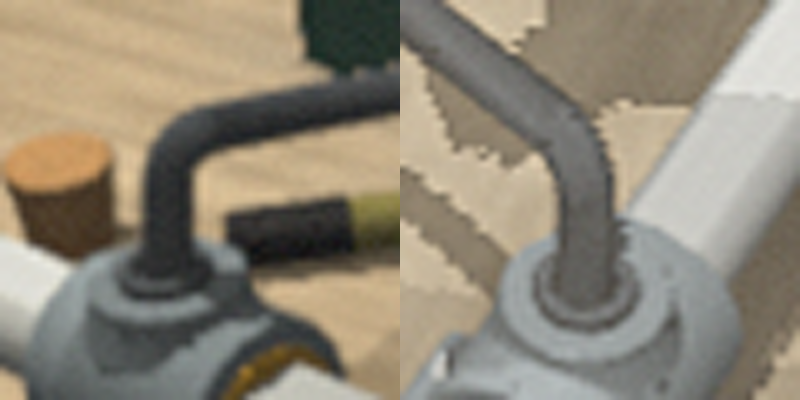

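```bash
python3 -c "
from bench import job_done,sense
print(sense()['time_s'],sense()['ft_force']);print(job_done())"
```

```text
24.1167 [-0.23226926  0.03211891 -1.02410852]
the job is handed in; nothing more can be done
None
```

I handed the job in at 24.1 s: the fork is upright, the screw is firm at about 1 N·m, and the big key is left standing in it.

- **Fork:** Closing both fingers on the leaning fork jammed and loaded the wrist to about 50 N. I opened again and dragged the fork upright with one finger. It measured upright within about 0.015 rad then. After tightening it read between -0.014 and +0.026 rad, depending on which estimate of the rest's heading I use.
- **Seating:** I took the dark hex key from the stand, not the turquoise one, and set it in the socket at arm heading 120°. A 19 N press on top of it came to a firm stop at the height expected for a full 18 mm depth. After tightening, its arm end sat at z = 0.138 m, against about 0.137 m expected for a seated key with its natural lean.
- **Tightening:** I turned the screw about 150° clockwise, pushing near the key's free end. The last force was 11.6 N, which makes 1.02 N·m on the plain lever, or 1.12 N·m with the wrist moment included.
- **Disagreements:**
  - The estimated torque dipped from 0.75 to 0.51 N·m partway. I put that down to the jaws touching with the edge of the pad, and it rose steadily once I aligned them.
  - The key arm swung back about 12° within the socket's play when let go. I did not push again to recheck the torque.

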